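# Pack the paint case: dispense shaker balls into the tin, stow the jars, shut the lid

### The arm

A 6-joint arm with a two-finger parallel gripper is mounted at the origin on the work surface. World frame = base frame: x ahead of the robot, y to its left, z up, the work surface at z = 0. Lengths are in m, angles in rad, forces in N, time in s.
With the tool pointing down it reaches from about 0.35 to 0.775 m from the base axis. Payload 5.5 kg.
Tool frame: the origin (TCP) lies on the centre line of the jaws, within the pads' length; the fingertips stand 11 mm ahead of it and the grasp point (between the pads) lies 8 mm behind it; z points along the fingers, y is the line along which they close (so a half turn about z gives the same grasp; the last joint's range is limited). The gripper opens to 85 mm and grips with 20 to 120 N. Pads are 22 mm wide; open, the fingers measure 114 mm over their backs; the gripper's body (76 mm by 85 mm) begins 54 mm behind the grasp point. The pads swing forward as they close: fully open they stand 13 mm farther back than shut.
Start: joints at [1.164, 0.313, 0.046, 1.304, 0, 1.431], TCP at [0.152, 0.555, 0.242] pointing down, gripper open.
Joint ranges: [-2.76, 2.76], [-0.86, 1.69], [-1.03, 1.26], [-2.2, 2.34], [-1.47, 1.5], [-3.14, 3.14]. Speed limits (rad/s): [2.57, 2.57, 3.14, 3.14, 3.14, 3.14].

### API

Orientations are given as a unit quaternion [w, x, y, z].
In Python, from workcell import get_state, eyes, env gives the robot as it stands.
- The arm moves only by the shell command python3 -m inch 'ROWS' [OPENING] [FORCE]. ROWS is JSON, one flat list of numbers, 4 for each row, row after row: the shift along the tool's x, y, z in cm, then the turn about the tool's z in rad. A call has exactly 5 rows; each row shifts and turns the commanded pose from where the row before left it, along the tool's axes as they then stand; what a row does not reach is not made up. A row lasts 1/12 s, in which the tool goes at most 41.7 mm and 7.16 degrees, less where a joint would pass 70% of its speed; a pose out of reach is approached as far as the arm can. A call is refused whole if a number of a shift passes 4.17 or a number of a turn 0.125, either way. A call with a gripper value outside its range is refused whole. OPENING is the opening, from -1 (shut) to 1 (fully open), set as the call begins (- or left out, the last holds). The fingers move at their own pace and stop on an object; FORCE is the grip in N (left out, the last holds). Time passes only in rows, so rows that do not move let the fingers close, or fill a call up. It gives the time, the measured TCP pose, the force, the opening and the grip force at its end, in the units of the state.
- get_state(): the state, without advancing time (a new reading comes with each control period).
- eyes.read_camera(name): name is "side" or "top" or "wrist"; returns the picture (480x640x3 uint8, red, green, blue); there is no depth.
- eyes.camera_info(name): a dict with "fovy" (degrees; the focal length in pixels is half the picture's height over the tangent of half this angle, whatever the lens; pixels are square), "cx", "cy" (the principal point, pixels), "xyz" and "orientation" of the camera in the world. Camera axes: x right, y down, z forward; pixel columns grow to the right and rows downward; lengths in m; the calibration is good to about 2 mm. A picture is of the moment at which its call begins: read the wrist's pose just before it. camera_info takes no time and is no camera call; for the wrist camera it gives the pose at the moment of the call.
- env.hand_in(): hands the job in; it is judged then, once.
The state is a dict: "clock": time; "joint_pos": joint angles; "qvel": joint speeds; "tau": joint torques, N m; "tcp_pos": TCP position; "orientation": TCP orientation; "wrist_force": force on the tool from outside, world axes, zero at the start; "ft_torque": the same for the moment, N m; "finger_gap": finger opening in m; "grip_force": force on a finger pad.
Only numpy, scipy, OpenCV 4.12 (cv2) and the standard library are available. Lean on these libraries where they do the work, as an engineer would, in place of code of your own. Each camera call takes 0.05 s, during which the arm holds its last target. There are 200 camera calls.

### The job

Get the painter's case ready to travel: stand the open tin upright on the feeder's cup rest under the spout, slide the shutter open so that every steel shaker ball in the hopper runs into the tin, and slide the shutter fully shut again. Then stand the tin with all its balls, and every paint jar that is out on the table, upright on the floor of the wooden case, and close the lid right down. Leave the water tumbler and the paint tube where they are.

Things in the scene. Friction and masses are not known exactly. Their poses are not given: they have to be found in the camera images.
- feeder: Bench-top gravity feeder, fixed. Origin: centre of its base at table height; x points from the cup rest to the hopper, y to the shutter's pull tab, z up. Base plate 225 x 120 x 6 mm, from x -118 to +107 mm. An open clear round hopper (112 mm across, top at z 203 mm) stands over x +50 mm, y 0; under it are the shutter and a chute that slopes down to -x and ends in a down-spout over the cup rest.
- spout (a point): Centre of the down-spout's mouth (feeder x -75.5 mm, y 0, z 67 mm), a hole 38 x 39 mm. Near the mouth the chute is 43 mm wide over all and its top is under z 95 mm, back to feeder x -15 mm, where two cheek plates (outer faces y +-22 mm, up to z 126 mm) begin; the hopper begins at x -6 mm.
- cup_rest (a point): Where the centre of the tin's underside belongs: on the feeder's base plate, z 6 mm, under the spout. A U-shaped fence (top at z 20 mm) stands round it, open to the feeder's -x side: side bars 6 mm thick with inner faces at y +-34 mm, back bar 32.5 mm behind this point. The tin goes in from the open side, level, under the spout; 7 mm stay between its rim and the spout.
- shutter (a joint): Slide of the hopper's steel shutter, m. 0 = shut, 0.055 = fully open; it moves along the feeder's +y to open, stays where it is left, and takes about 2 N to move. Balls start to fall at about 0.02.
- shutter_grip (a point): Grip point on the shutter's black upright pull tab: 14 mm thick along the feeder's x, 26 mm wide along its y, from 26 mm below this point to 16 mm above it; moves with the shutter. Shut, it is at feeder x +50, y +105 mm, z 156 mm; the tab's top is at z 172 mm.
- pot: The tin: plain aluminium open pot, outside diameter 62 mm, height 54 mm, wall 3.5 mm, floor 5 mm, about 90 g, no handle. Origin: centre of its underside; z is its axis, up.
- case: Wooden carrying case, fixed, 186 x 296 mm outside, 74 mm high, walls and floor 8 mm. Origin: centre of its underside; x points to the hinge side, y along the hinge, z up. A divider 8 mm thick and 56 mm high across the middle (at y 0) makes two equal compartments, each 170 mm along x by 136 mm along y, floor at z 8 mm. Things may stand in either compartment.
- lid (a joint): Angle of the case's lid, rad. 0 = shut flat on the case, about 1.57 = upright, up to 1.95 leaning back. The hinge is stiff: the lid stays at any angle and turns with about 0.15 to 0.75 N m; it has to be pushed all the way down.
- lid_hinge (a point): Middle of the lid's hinge line, at case x +93 mm, z 74 mm; the line runs along the case's y. The lid is a board 186 mm from hinge to free edge, 296 mm long, 8 mm thick; this point is on the hinge edge of its inner face.
- lid_edge (a point): Middle of the lid's free edge, on its outer face (8 mm off the inner face). A brass finger tab 60 mm long stands out 10 mm past the edge here.
- jar1: Small capped paint jar, diameter 37 mm, height 40 mm, about 55 g; origin: centre of its underside, z up. All jars are alike; from two to four are out.
- jar2: Small capped paint jar, diameter 37 mm, height 40 mm, about 55 g; origin: centre of its underside, z up. All jars are alike; from two to four are out.
- jar3: Small capped paint jar, diameter 37 mm, height 40 mm, about 55 g; origin: centre of its underside, z up. All jars are alike; from two to four are out.
- jar4: Small capped paint jar, diameter 37 mm, height 40 mm, about 55 g; origin: centre of its underside, z up. All jars are alike; from two to four are out.
- ball1: Steel shaker ball, diameter 16 mm, 17 g; origin: its centre. Four to six of these lie in the hopper.
- ball2: Steel shaker ball, diameter 16 mm, 17 g; origin: its centre. Four to six of these lie in the hopper.
- ball3: Steel shaker ball, diameter 16 mm, 17 g; origin: its centre. Four to six of these lie in the hopper.
- ball4: Steel shaker ball, diameter 16 mm, 17 g; origin: its centre. Four to six of these lie in the hopper.
- ball5: Steel shaker ball, diameter 16 mm, 17 g; origin: its centre. Four to six of these lie in the hopper.
- ball6: Steel shaker ball, diameter 16 mm, 17 g; origin: its centre. Four to six of these lie in the hopper.
- tumbler: Clear plastic water tumbler, 64 mm across, 85 mm high; origin: centre of its underside. Not to be disturbed.
- tube: Aluminium paint tube lying down, about 105 mm long; origin: under its cap end, on the table. Not to be disturbed.
Things that resemble listed ones, but are neither listed nor needed, are in the scene too. Leave any blue look-alike of the pot alone.

How it is judged:
By the outcome, as a careful person would: the job done as asked, in the order asked, and still so for the second after the job is handed in, with the robot touching nothing.
Of jar1, jar2, jar3, jar4 only 2 to 4 are there at a start; the rules pass over those that are not, and their reading is None.
Of ball1, ball2, ball3, ball4, ball5, ball6 only 4 to 6 are there at a start; the rules pass over those that are not, and their reading is None.
At some moment in a run one of jar1, jar2, jar3, jar4 may be knocked a few centimetres aside while the robot is not near it.
It also fails if it takes over 210 s, if anything falls off the work surface, if the arm or the gripper's body presses on something with over 40 N, if the wrist force passes 120 N, or if a joint passes its speed limit or range.

## Working session

There is one attempt and no reset: what is moved stays moved. The work goes in short steps, Python scripts to look and compute and a shell command to move; the robot and the scene stay as the last step left them, time stands still between calls to the robot, and variables do not carry over. Pictures are saved under pics/ and viewed, at most 14 in all, crops included, and the job is handed in when it is done.

```bash
ls; mkdir -p pics; python3 - <<'E'
from workcell import get_state, eyes, env
import cv2,numpy as np
s=get_state();print(s)
for n in ["side","top","wrist"]:
    print(n,eyes.camera_info(n))
    cv2.imwrite(f"pics/{n}0.png",eyes.read_camera(n)[:,:,::-1])
E
```

```text
pics
{'clock': 0.0, 'joint_pos': array([1.16438492e+00, 3.14018349e-01, 4.50029568e-02, 1.30360213e+00,
       7.28150083e-06, 1.43122007e+00]), 'qvel': array([ 9.82963919e-04,  2.20735257e-04, -1.33427393e-03,  1.86970483e-03,
       -3.59655372e-04,  5.88149590e-05]), 'tau': array([-6.08949094e-06, -4.80629361e+01,  2.98533136e+01,  1.94350665e-02,
       -5.22761968e-05,  1.15698273e-05]), 'tcp_pos': array([0.15141836, 0.55420718, 0.24140845]), 'orientation': array([-2.49017866e-04,  1.33022063e-01,  9.91112658e-01, -8.75896983e-04]), 'wrist_force': array([0.50346031, 0.00785812, 0.53768035]), 'ft_torque': array([ 0.00112705, -0.02911163, -0.03517303]), 'grip_force': 0.0, 'finger_gap': 0.08549818787132163}
side {'fovy': 44.070398758093816, 'cx': 319.9095505056647, 'cy': 236.93791186179448, 'xyz': array([-0.18732836, -0.70354923,  1.13169551]), 'orientation': array([-0.36144367,  0.85014863, -0.35399049,  0.14593326])}
top {'fovy': 46.17562325081375, 'cx': 324.04441270895927, 'cy': 230.5342713798325, 'xyz': array([0.46402238, 0.02516773, 1.46276719]), 'orientation': array([-0.02180706,  0.70874254, -0.70448911,  0.03005936])}
wrist {'fovy': 61.73293458926811, 'cx': 312.0648121398859, 'cy': 234.79692508289298, 'xyz': array([0.08597795, 0.57238579, 0.37253334]), 'orientation': array([0.108665  , 0.78721767, 0.60155623, 0.08130413])}
```

View pics/top0.png

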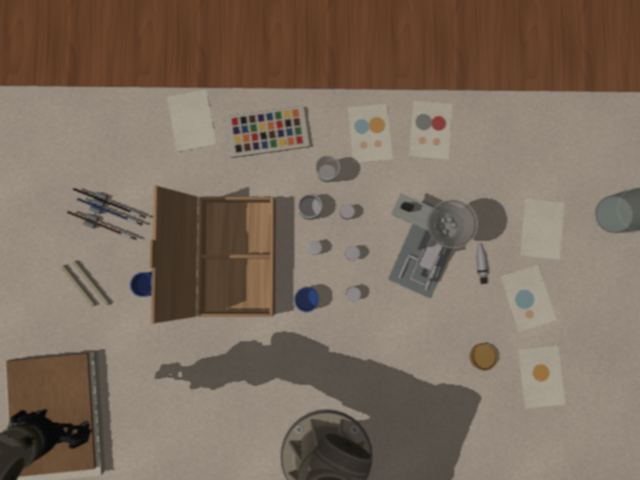

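View pics/side0.png

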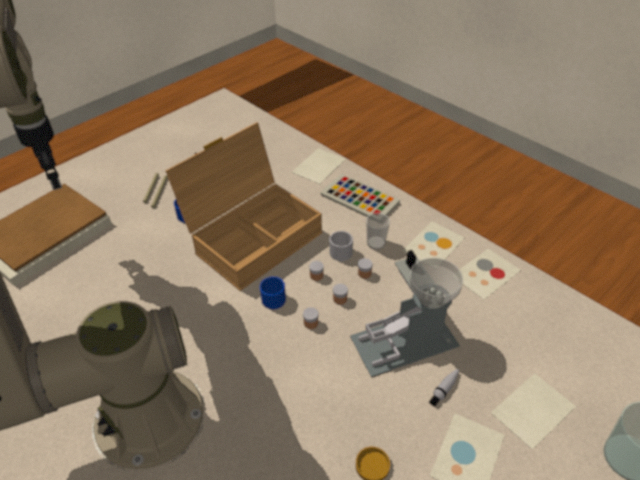

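The top view shows the tin (grey, open) at (311,207). Four jars stand at (347,212), (316,247), (352,253) and (353,293). The feeder has its hopper at (450,225), tab at (408,207) and cup rest at (420,270). The case is at (237,256) with its lid up on the left. The blue pots at (307,299) and (142,284) are decoys, and the tumbler is at (328,168). I'll enlarge that area and measure.

```bash
cat > h.py <<'E'
import numpy as np,cv2
from scipy.spatial.transform import Rotation as R
from workcell import get_state, eyes, env
def q2R(q): return R.from_quat(np.roll(q,-1)).as_matrix()
def ray(n,u,v,info=None):
    c=info or eyes.camera_info(n); f=240/np.tan(np.radians(c["fovy"]/2))
    d=q2R(c["orientation"])@np.array([(u-c["cx"])/f,(v-c["cy"])/f,1]); return c["xyz"],d
def onz(n,u,v,z,info=None):
    o,d=ray(n,u,v,info); return o+d*(z-o[2])/d[2]
def proj(n,p,info=None):
    c=info or eyes.camera_info(n); f=240/np.tan(np.radians(c["fovy"]/2))
    q=q2R(c["orientation"]).T@(np.asarray(p)-c["xyz"]); return np.array([c["cx"]+f*q[0]/q[2],c["cy"]+f*q[1]/q[2]])
def tri(n1,p1,n2,p2):
    o1,d1=ray(n1,*p1);o2,d2=ray(n2,*p2)
    A=np.stack([d1,-d2],1);t=np.linalg.lstsq(A,o2-o1,rcond=None)[0]
    a,b=o1+d1*t[0],o2+d2*t[1];return (a+b)/2,np.linalg.norm(a-b)
def delta(target,yaw=None):
    """print shift in tool axes (cm) to target, turn to make tool y axis along yaw"""
    s=get_state();M=q2R(s["orientation"])
    d=M.T@(np.asarray(target)-s["tcp_pos"])*100
    a=np.arctan2(M[1,1],M[0,1]);out=None
    if yaw is not None:
        out=-((yaw-a+np.pi/2)%np.pi-np.pi/2)
    print("tool shift cm",d.round(2),"turn",out,"yaw_y",round(a,3),"tcp",s["tcp_pos"].round(4),"z",M[:,2].round(3),"t",round(s["clock"],2),"j",s["joint_pos"].round(2))
E
python3 - <<'E'
from h import *
im=cv2.imread("pics/top0.png")
cv2.imwrite("pics/c1.png",cv2.resize(im[155:305,290:490],None,fx=4,fy=4,interpolation=cv2.INTER_CUBIC))
for nm,p,z in [("pot",(311,206),.054),("j",(347,211),.04),("j",(315.5,246.5),.04),("j",(352,252.5),.04),("j",(353,292.5),.04),("hop",(451.5,225),.203),("blue",(307,299),.05)]:
    print(nm,onz("top",*p,z).round(3))
E
```

```text
pot [0.629 0.042 0.054]
j [ 0.619 -0.049  0.04 ]
j [0.528 0.03  0.04 ]
j [ 0.513 -0.062  0.04 ]
j [ 0.413 -0.065  0.04 ]
hop [ 0.571 -0.276  0.203]
blue [0.396 0.05  0.05 ]
```

View pics/c1.png

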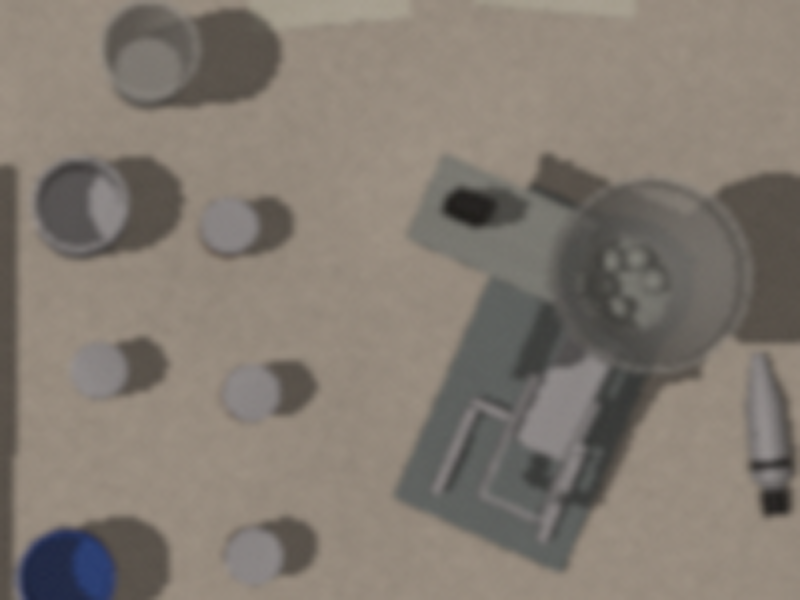

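Five or six balls are visible in the hopper. In the crop, the tab's top is at (470,206), the base's front corners at (396,495) and (565,572), the hopper rim centre at (652,275) and the tin's rim centre at (82,206).

```bash
python3 - <<'E'
from h import *
c=lambda u,v:(u/4+290-.375,v/4+155-.375)
A=onz("top",*c(396,495),.006);B=onz("top",*c(565,572),.006)
H=onz("top",*c(652,275),.203);T=onz("top",*c(470,205),.172)
print("A",A,"B",B,"w",np.linalg.norm(A-B),"H",H,"T",T,"HT",np.linalg.norm((H-T)[:2]))
ey=(A-B)/np.linalg.norm(A-B);m=(A+B)/2;yaw_y=np.arctan2(ey[1],ey[0]);print("yaw x",yaw_y-np.pi/2)
ty=T-H;print("yaw x from tab",np.arctan2(ty[1],ty[0])-np.pi/2)
fx=H-m;print("yaw from edge mid to hopper",np.arctan2(fx[1],fx[0]),np.linalg.norm(fx[:2]),"want .168")
print("pot",onz("top",*c(82,206),.054))
for p in [(230,225),(98,370),(251,393),(254,556)]: print(onz("top",*c(*p),.04).round(4))
for p in [(202,197),(274,197),(274,314),(202,315)]: print("case",onz("top",*p,.074).round(4))
# lid edge corners: top & side tri
print(tri("top",(155,187),"side",(258,125)),tri("top",(154,321),"side",(168,165)))
E
```

```text
A [ 0.44836718 -0.15899708  0.006     ] B [ 0.39951012 -0.26792778  0.006     ] w 0.11938554905114392 H [ 0.5746977  -0.27877422  0.203     ] T [ 0.61730867 -0.18128864  0.172     ] HT 0.10639140798149313
yaw x -0.42161835690184546
yaw x from tab -0.4120748391957316
yaw from edge mid to hopper -0.4088121220660699 0.1642982689221946 want .168
pot [0.62898175 0.04437716 0.054     ]
[ 0.6191 -0.0495  0.04  ]
[0.5264 0.0337 0.04  ]
[ 0.5125 -0.0631  0.04  ]
[ 0.41   -0.0652  0.04  ]
case [0.6475 0.3121 0.074 ]
case [0.6488 0.1339 0.074 ]
case [0.3608 0.1304 0.074 ]
case [0.3575 0.3059 0.074 ]
(array([0.64869277, 0.38019574, 0.23705603]), np.float64(0.0038241848094272162)) (array([0.35904621, 0.36746133, 0.26649392]), np.float64(0.0007651824480468676))
```

View pics/wrist0.png

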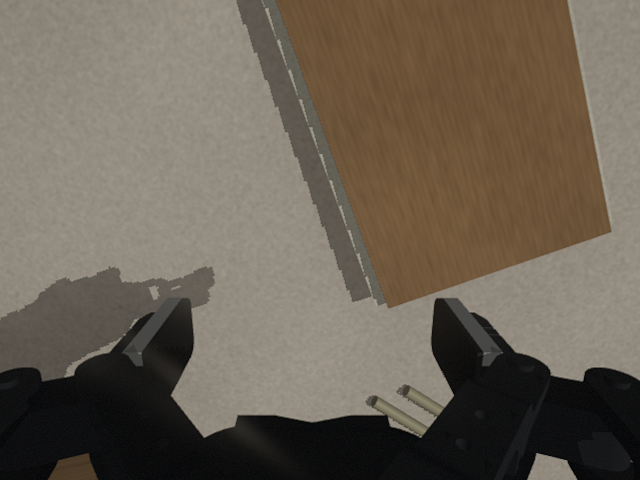

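The wrist view shows only the book, the open fingers and the brushes, all near the start. Everything checks out:
- **Feeder:** origin about (0.531,-0.260), yaw -0.413.
- **Case:** centre about (0.504,0.223), hinge towards +y, lid about 1.9 rad.
- **The tin:** the grey open pot at px (311,207). The two dark-blue pots at (307,299) and (142,284) are look-alikes, and the tumbler at (328,168) is clear. The crop confirms it.

Next I lift, turn and go above the tin.

```bash
python3 -m inch '[0,0,-3,0.05, 0,0,-3,0.05, 0,0,-3,0.046, 0,0,-2.5,0, 0,0,0,0]' 1 40
python3 -m inch '[-3.2,-1.37,0,0,-3.2,-1.37,0,0,-3.2,-1.37,0,0,-3.2,-1.37,0,0,-3.2,-1.37,0,0]'
python3 -m inch '[-3.2,-1.37,0,0,-3.2,-1.37,0,0,-3.2,-1.37,0,0,-3.2,-1.37,0,0,-3.2,-1.37,0,0]'
python3 -m inch '[-3.2,-1.37,0,0,-3.2,-1.37,0,0,-3.2,-1.37,0,0,-3.2,-1.37,0,0,-3.2,-1.37,0,0]'
python3 -m inch '[-3.2,-1.37,1,0,-3.2,-1.37,2,0,-3.2,-1.37,2,0,0,0,3,0,0,0,3,0]'
python3 -m inch '[0,0,2,0,0,0,0,0,0,0,0,0,0,0,0,0,0,0,0,0]'
python3 - <<'E'
from h import *
delta((0.629,0.0444,0.032),1.158)
i=eyes.camera_info("wrist");print(i,proj("wrist",(0.629,.0444,.054),i))
cv2.imwrite("pics/w1.png",eyes.read_camera("wrist")[:,:,::-1])
E
```

```text
clock: 0.57
tcp_pos: [0.1521, 0.5559, 0.3627]
orientation: [0.001, 0.205, 0.979, 0.004]
wrist_force: [0.4, -0.7, 1.1]
finger_gap: 0.0855
grip_force: 0.0
clock: 0.98
tcp_pos: [0.2712, 0.4264, 0.3565]
orientation: [-0.0, 0.205, 0.979, -0.0]
wrist_force: [0.7, 0.2, -0.1]
finger_gap: 0.0852
grip_force: 0.0
clock: 1.4
tcp_pos: [0.3904, 0.2993, 0.3566]
orientation: [-0.0, 0.205, 0.979, -0.0]
wrist_force: [0.5, -0.0, -1.2]
finger_gap: 0.0854
grip_force: 0.0
clock: 1.82
tcp_pos: [0.5096, 0.1723, 0.3565]
orientation: [-0.0, 0.205, 0.979, -0.0]
wrist_force: [-0.0, -0.2, 0.3]
finger_gap: 0.0853
grip_force: 0.0
clock: 2.23
tcp_pos: [0.5816, 0.0956, 0.245]
orientation: [-0.0, 0.207, 0.978, 0.0]
wrist_force: [0.1, 0.4, -0.4]
finger_gap: 0.0858
grip_force: 0.0
clock: 2.65
tcp_pos: [0.5813, 0.098, 0.2293]
orientation: [0.002, 0.205, 0.979, 0.0]
wrist_force: [-0.5, 0.0, 1.3]
finger_gap: 0.085
grip_force: 0.0
tool shift cm [-6.46 -3.03 19.75] turn 0.0003951317078771943 yaw_y 1.158 tcp [0.5813 0.098  0.2293] z [ 0.003  0.    -1.   ] t 2.65 j [0.03 0.34 0.06 1.28 0.   0.44]
{'fovy': 61.73293458926811, 'cx': 312.0648121398859, 'cy': 234.79692508289298, 'xyz': array([0.51862542, 0.12524955, 0.36013954]), 'orientation': array([0.11483795, 0.82880548, 0.54241036, 0.07539711])} [275.61029911 289.5912841 ]
```

View pics/w1.png

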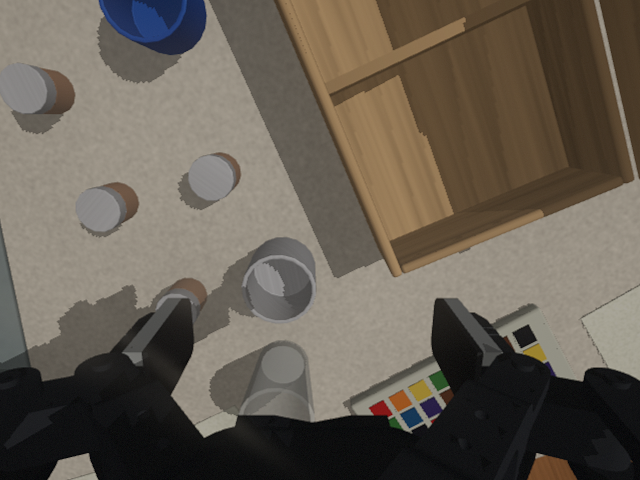

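The wrist view shows the tin's rim centre at (280,289) against a predicted (276,290), so the position is confirmed. The jars' lids are at (28,88), (103,209), (213,176) and (180,305). The case's near corner is at (397,273).

```bash
python3 - <<'E'
from h import *
i=eyes.camera_info("wrist")
p=onz("wrist",280,289.5,.054,i);print("pot",p)
for q in [(103,209),(213,176),(28,88)]:print("jar",onz("wrist",*q,.04,i).round(4))
for q in [(397,273),(634,181),(279,0)]:print("case",onz("wrist",*q,.074,i).round(4))
delta(((p[0]+.629)/2,(p[1]+.0444)/2,.12),1.158)
E
```

```text
pot [0.63046933 0.04775092 0.054     ]
jar [ 0.5137 -0.058   0.04  ]
jar [0.5256 0.0364 0.04  ]
jar [ 0.4114 -0.0604  0.04  ]
case [0.6465 0.1401 0.074 ]
case [0.6483 0.3196 0.074 ]
case [0.4424 0.1358 0.074 ]
tool shift cm [-6.48 -2.84 10.95] turn 0.0004339352632103388 yaw_y 1.158 tcp [0.5813 0.098  0.2294] z [ 0.004  0.    -1.   ] t 2.7 j [0.03 0.34 0.06 1.28 0.   0.44]
```

```bash
python3 -m inch '[-2.2,-0.95,2,0,-2.2,-0.95,2,0,-2.1,-0.95,2,0,0,0,3,0,0,0,3,0]'
python3 -m inch '[0,0,2,0,0,0,2,0,0,0,2,0,0,0,1,0,0,0,0,0]'
python3 - <<'E'
from h import *
delta((0.630,0.046,.032),1.158)
E
```

```text
clock: 3.12
tcp_pos: [0.6312, 0.0444, 0.1085]
orientation: [0.003, 0.206, 0.979, 0.0]
wrist_force: [-0.2, -0.1, -0.5]
finger_gap: 0.0855
grip_force: 0.0
clock: 3.53
tcp_pos: [0.6273, 0.0458, 0.0357]
orientation: [-0.001, 0.205, 0.979, -0.0]
wrist_force: [0.4, -0.3, -0.2]
finger_gap: 0.0856
grip_force: 0.0
tool shift cm [-0.24  0.13  0.37] turn 0.0002436030180117399 yaw_y 1.158 tcp [0.6273 0.0458 0.0357] z [-0.003  0.    -1.   ] t 3.53 j [-0.05  0.55 -0.12  0.9   0.    0.36]
```

```bash
python3 -m inch '[-0.2,0.1,0.35,0,0,0,0,0,0,0,0,0,0,0,0,0,0,0,0,0]' -1 40
python3 -m inch '[0,0,0,0,0,0,0,0,0,0,0,0,0,0,0,0,0,0,0,0]' 
python3 - <<'E'
from h import *
s=get_state();print(s["tcp_pos"],s["finger_gap"],s["grip_force"])
cv2.imwrite("pics/w2.png",eyes.read_camera("wrist")[:,:,::-1])
E
```

```text
clock: 3.95
tcp_pos: [0.6322, 0.0457, 0.0356]
orientation: [0.002, 0.205, 0.979, 0.0]
wrist_force: [1.5, -0.3, 4.7]
finger_gap: 0.0612
grip_force: 44.0
clock: 4.37
tcp_pos: [0.6322, 0.0457, 0.0356]
orientation: [0.002, 0.205, 0.979, 0.0]
wrist_force: [0.2, 0.7, 4.9]
finger_gap: 0.0608
grip_force: 44.1
[0.63219533 0.04565931 0.03561311] 0.06075366296904986 44.09612596035004
```

View pics/w2.png

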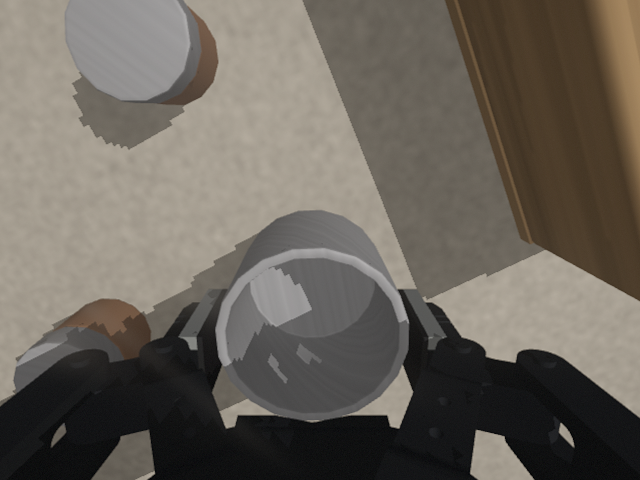

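The tin is gripped (gap 61 mm) with its rim centre at (313,333). I'll work out its offset in the tool and the path to the rest.

```bash
python3 - <<'E'
from h import *
p=onz("wrist",313,333,.054);s=get_state();M=q2R(s["orientation"])
print("tin in tool cm",(M.T@(p-s["tcp_pos"])*100).round(2))
# refine feeder from side+top: spout front etc skip
fo=np.array([.531,-.260]);a=-.413;ex=np.array([np.cos(a),np.sin(a)])
for d in (-.0755-.09,-.0755): 
    q=fo+d*ex; print(q); delta((*q,.12),1.158)
E
```

```text
tin in tool cm [ 0.46  0.03 -1.84]
[ 0.3794151 -0.1935751]
tool shift cm [ 13.53 -32.04  -8.53] turn 8.151678709245047e-05 yaw_y 1.158 tcp [0.6322 0.0457 0.0356] z [ 0.004 -0.    -1.   ] t 4.42 j [-0.05  0.55 -0.12  0.9   0.    0.36]
[ 0.46184797 -0.2296974 ]
tool shift cm [  4.53 -32.04  -8.5 ] turn 8.151678709245047e-05 yaw_y 1.158 tcp [0.6322 0.0457 0.0356] z [ 0.004 -0.    -1.   ] t 4.42 j [-0.05  0.55 -0.12  0.9   0.    0.36]
```

```bash
python3 -m inch '[0,0,-4,0,0,0,-4,0,0,0,-4,0,0.5,-2,0,0,0.5,-2,0,0]'
python3 -m inch '[1.25,-2.8,0,0,1.25,-2.8,0,0,1.25,-2.8,0,0,1.25,-2.8,0,0,1.25,-2.8,0,0]'
python3 -m inch '[1.25,-2.8,0,0,1.25,-2.8,0,0,1.25,-2.8,0,0,1.25,-2.8,0,0,1.25,-2.8,0,0]'
python3 -m inch '[0,0,3,0,0,0,3,0,0,0,0,0,0,0,0,0,0,0,0,0]'
python3 - <<'E'
from h import *
delta((0.3794,-.1936,.045),1.158)
im=eyes.read_camera("top")[:,:,::-1]
cv2.imwrite("pics/t2.png",cv2.resize(im[180:320,340:500],None,fx=5,fy=4.2857,interpolation=cv2.INTER_CUBIC) if 0 else cv2.resize(im[180:320,330:516],None,fx=4.28,fy=4.28,interpolation=cv2.INTER_CUBIC))
cv2.imwrite("pics/w3.png",eyes.read_camera("wrist")[:,:,::-1])
E
```

```text
clock: 4.83
tcp_pos: [0.6078, 0.0132, 0.1576]
orientation: [0.004, 0.204, 0.979, 0.0]
wrist_force: [-0.3, -0.6, -1.6]
finger_gap: 0.0612
grip_force: 44.5
clock: 5.25
tcp_pos: [0.4905, -0.0907, 0.1537]
orientation: [-0.0, 0.205, 0.979, 0.0]
wrist_force: [0.4, -0.6, -0.3]
finger_gap: 0.0616
grip_force: 44.5
clock: 5.67
tcp_pos: [0.3772, -0.1938, 0.1538]
orientation: [-0.0, 0.205, 0.979, 0.0]
wrist_force: [-0.2, -0.2, -0.5]
finger_gap: 0.0613
grip_force: 44.5
clock: 6.08
tcp_pos: [0.379, -0.1934, 0.0948]
orientation: [0.0, 0.205, 0.979, -0.0]
wrist_force: [0.7, -0.8, -0.6]
finger_gap: 0.0609
grip_force: 44.5
tool shift cm [-0.04 -0.01  4.98] turn 0.00044454503149715663 yaw_y 1.158 tcp [ 0.379  -0.1934  0.0948] z [ 0. -0. -1.] t 6.08 j [-0.66  0.13 -0.57  0.87  0.   -0.25]
```

View pics/w3.png

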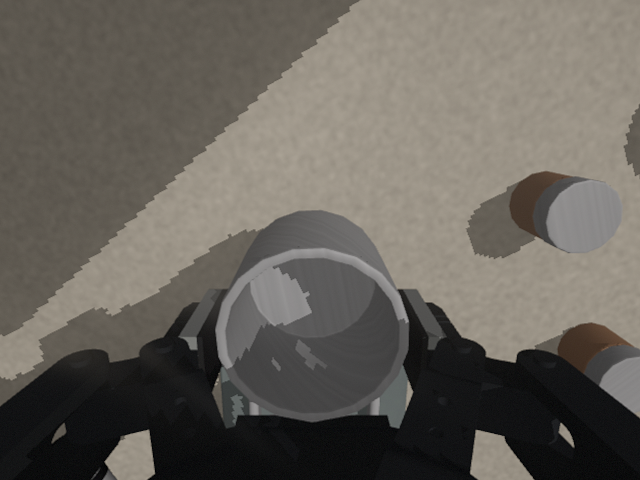

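Below the tin the fence bars show at columns ~255 and ~376 (row ~405), with the base plate from ~222 to ~408. I'll compute the lateral centring.

```bash
python3 - <<'E'
from h import *
s=get_state();M=q2R(s["orientation"])
for q,z in [((255,407),.02),((376,407),.02),((222,400),.006),((408,375),.006)]:
    p=onz("wrist",*q,z);print(q,(M.T@(p-s["tcp_pos"])*100).round(2))
im=cv2.imread("pics/w3.png");cv2.imwrite("pics/w3c.png",cv2.resize(im[340:430,200:440],None,fx=3.3,fy=3.3))
E
```

```text
(255, 407) [-9.84 -3.47  7.56]
(376, 407) [-9.83  3.87  7.56]
(222, 400) [-10.44  -5.82   8.96]
(408, 375) [-8.56  6.05  8.95]
```

View pics/w3c.png

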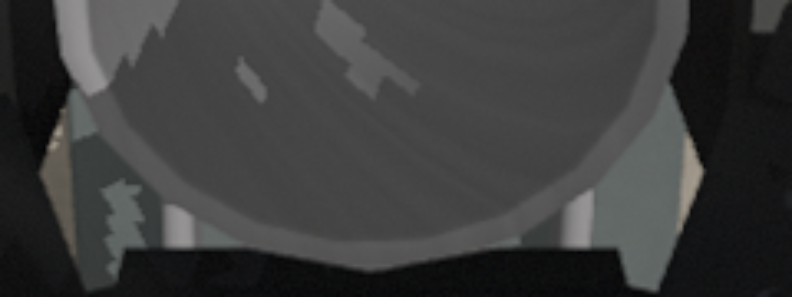

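View pics/t2.png

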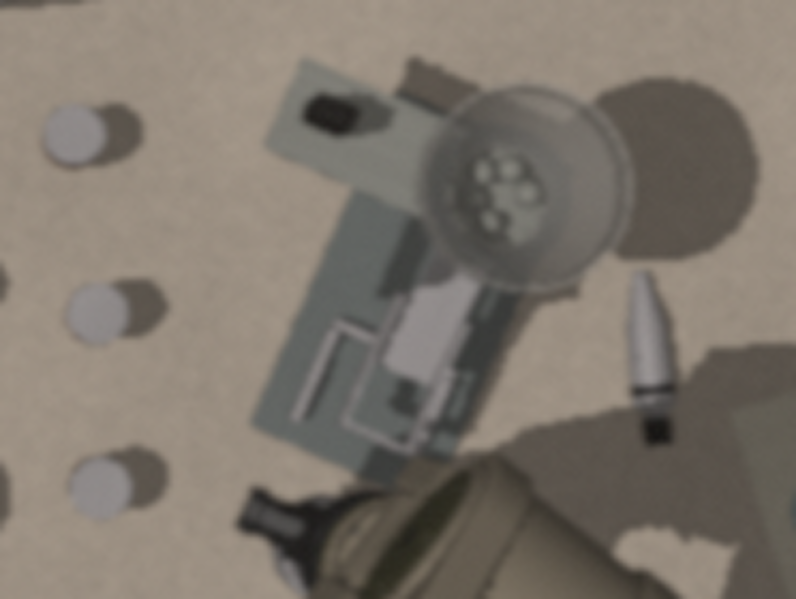

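Bars are centred ~1.5 mm to tool +y of the tin, and parallel. I'll correct, lower and slide in.

```bash
python3 -m inch '[0,0.13,2,0,0,0,2,0,0,0,1,0,0,0,0,0,0,0,0,0]'
python3 -m inch '[-0.8,0,0,0,-0.8,0,0,0,-0.8,0,0,0,-0.8,0,0,0,0,0,0,0]'
python3 - <<'E'
from h import *
delta((0.46185,-.2297,.045),1.158)
E
```

```text
clock: 6.6
tcp_pos: [0.3797, -0.1921, 0.0445]
orientation: [0.0, 0.205, 0.979, -0.0]
wrist_force: [-0.2, 0.2, -0.0]
finger_gap: 0.0615
grip_force: 44.4
clock: 7.02
tcp_pos: [0.4111, -0.2066, 0.0445]
orientation: [0.002, 0.205, 0.979, -0.001]
wrist_force: [0.3, 0.4, -2.1]
finger_gap: 0.0615
grip_force: 44.5
tool shift cm [-5.57 -0.08 -0.03] turn 0.00026382842278094287 yaw_y 1.158 tcp [ 0.4111 -0.2066  0.0445] z [ 0.003 -0.002 -1.   ] t 7.02 j [-0.64  0.26 -0.56  0.75  0.   -0.23]
```

```bash
python3 -m inch '[-1,0,0,0,-1,0,0,0,-1,0,0,0,-1,0,0,0,0,0,0,0]'
python3 -m inch '[-0.5,0,0,0,-0.5,0,0,0,-0.4,0,0,0,0,0,0,0,0,0,0,0]'
python3 - <<'E'
from h import *
delta((0.46185,-.2297,.045),1.158)
im=eyes.read_camera("side")[:,:,::-1]
cv2.imwrite("pics/s2.png",cv2.resize(im[230:390,330:510],None,fx=3.7,fy=3.7,interpolation=cv2.INTER_CUBIC))
E
```

```text
clock: 7.43
tcp_pos: [0.4477, -0.2226, 0.044]
orientation: [0.001, 0.205, 0.979, -0.001]
wrist_force: [0.6, -0.2, -0.2]
finger_gap: 0.0612
grip_force: 44.5
clock: 7.85
tcp_pos: [0.4579, -0.2266, 0.0437]
orientation: [-0.0, 0.205, 0.979, 0.0]
wrist_force: [-0.4, -0.9, -2.0]
finger_gap: 0.0614
grip_force: 44.5
tool shift cm [-0.48 -0.13 -0.13] turn 3.755808361649571e-05 yaw_y 1.158 tcp [ 0.4579 -0.2266  0.0437] z [-0.  0. -1.] t 7.85 j [-0.62  0.34 -0.44  0.79  0.   -0.2 ]
```

View pics/s2.png

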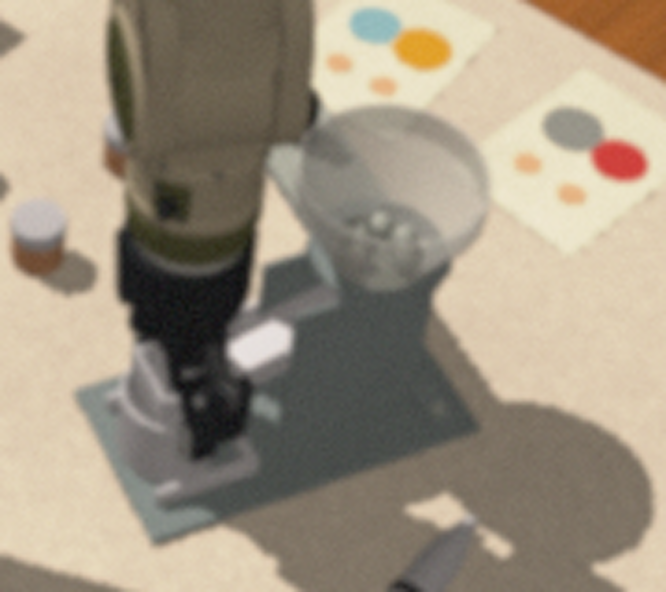

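The tin is between the fence bars, nearly seated, with no contact. I'll push the last bit gently while feeling for the back bar.

```bash
python3 -m inch '[-0.2,0.05,0,0,-0.2,0,0,0,-0.2,0,0,0,0,0,0,0,0,0,0,0]'
python3 -m inch '[-0.15,0,0,0,-0.15,0,0,0,0,0,0,0,0,0,0,0,0,0,0,0]'
python3 -m inch '[-0.15,0,0,0,0,0,0,0,0,0,0,0,0,0,0,0,0,0,0,0]'
python3 -c "
from h import *
delta((0.46185,-.2297,.0415),1.158)"
```

```text
clock: 8.32
tcp_pos: [0.4637, -0.2286, 0.0438]
orientation: [0.0, 0.205, 0.979, 0.0]
wrist_force: [-0.3, 0.7, -1.0]
finger_gap: 0.0614
grip_force: 44.5
clock: 8.73
tcp_pos: [0.4645, -0.2288, 0.0433]
orientation: [-0.002, 0.205, 0.979, 0.0]
wrist_force: [-5.2, 1.9, 1.9]
finger_gap: 0.0615
grip_force: 44.7
clock: 9.15
tcp_pos: [0.4648, -0.2289, 0.0431]
orientation: [-0.003, 0.205, 0.979, 0.001]
wrist_force: [-7.7, 2.4, 3.9]
finger_gap: 0.0613
grip_force: 44.9
tool shift cm [ 0.24 -0.19  0.16] turn -0.0002509345497887505 yaw_y 1.158 tcp [ 0.4648 -0.2289  0.0431] z [-0.006  0.003 -1.   ] t 9.15 j [-0.61  0.36 -0.41  0.8  -0.   -0.2 ]
```

```bash
python3 -m inch '[0.35,0,0.1,0,0,0,0.1,0,0,0,0,0,0,0,0,0,0,0,0,0]'
python3 -m inch '[0,0,0,0,0,0,0,0,0,0,0,0,0,0,0,0,0,0,0,0]' 1
python3 -m inch '[0.5,0,0,0,1,0,0,0,2,0,0,0,2,0,0,0,3,0,0,0]'
python3 -m inch '[3,0,0,0,0,0,0,0,0,0,0,0,0,0,0,0,0,0,0,0]'
python3 - <<'E'
from h import *
delta((0.618,-.183,.25),1.158)
cv2.imwrite("pics/w4.png",eyes.read_camera("wrist")[:,:,::-1])
E
```

```text
clock: 9.57
tcp_pos: [0.4642, -0.2287, 0.0418]
orientation: [-0.0, 0.205, 0.979, 0.0]
wrist_force: [-3.8, 2.1, 3.2]
finger_gap: 0.0614
grip_force: 44.8
clock: 9.98
tcp_pos: [0.4649, -0.2292, 0.0419]
orientation: [0.0, 0.205, 0.979, -0.0]
wrist_force: [-0.3, 0.2, 0.4]
finger_gap: 0.0853
grip_force: 0.0
clock: 10.4
tcp_pos: [0.3867, -0.1951, 0.0419]
orientation: [0.001, 0.205, 0.979, -0.0]
wrist_force: [-0.5, -0.7, 0.9]
finger_gap: 0.0854
grip_force: 0.0
clock: 10.82
tcp_pos: [0.3602, -0.1836, 0.0422]
orientation: [0.001, 0.205, 0.979, -0.0]
wrist_force: [0.7, 0.1, 0.8]
finger_gap: 0.0852
grip_force: 0.0
tool shift cm [-23.63  10.39 -20.73] turn -2.1659471719948087e-05 yaw_y 1.158 tcp [ 0.3602 -0.1836  0.0422] z [ 0.002 -0.001 -1.   ] t 10.82 j [-0.67  0.16 -0.69  0.71  0.   -0.26]
```

View pics/w4.png

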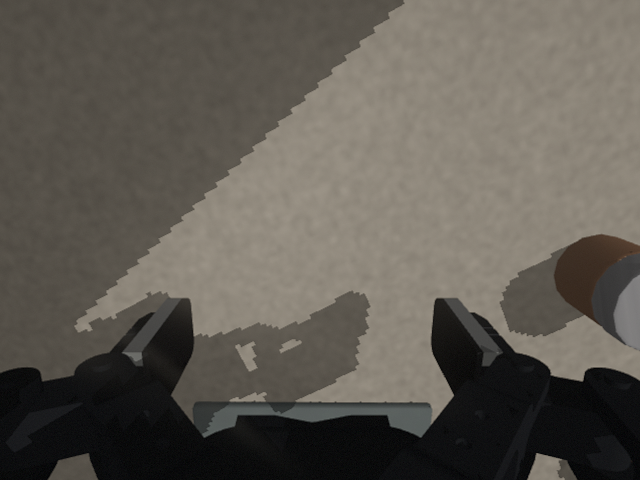

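The gripper is clear and the tin stayed on the rest. Up and over to the tab, turning a quarter so the camera is on the outer side.

```bash
python3 -m inch '[0,0,-4,0,0,0,-4,0,0,0,-4,0,0,0,-4,0,0,0,-4,0]'
python3 -m inch '[-3.4,1.49,0,0,-3.4,1.49,0,0,-3.4,1.49,0,0,-3.4,1.49,0,0,-3.4,1.49,0,0]'
python3 -m inch '[-3.4,1.49,0,0,-3.2,1.45,0,0,0,0,0,0.12,0,0,0,0.12,0,0,0,0.12]'
python3 -m inch '[0,0,0,0.12,0,0,0,0.12,0,0,0,0.12,0,0,0,0.12,0,0,0,0.12]'
python3 -m inch '[0,0,0,0.12,0,0,0,0.12,0,0,0,0.12,0,0,0,0.12,0,0,0,0.12]'
python3 -m inch '[0,0,0,0.011,0,0,0,0,0,0,0,0,0,0,0,0,0,0,0,0]'
python3 - <<'E'
from h import *
delta((0.618,-.183,.155),-.413)
cv2.imwrite("pics/w5.png",eyes.read_camera("wrist")[:,:,::-1])
print(proj("wrist",(.618,-.183,.172)))
E
```

```text
clock: 11.28
tcp_pos: [0.3596, -0.183, 0.244]
orientation: [0.0, 0.205, 0.979, -0.0]
wrist_force: [0.9, -1.7, -0.4]
finger_gap: 0.085
grip_force: 0.0
clock: 11.7
tcp_pos: [0.5474, -0.1828, 0.2417]
orientation: [0.0, 0.205, 0.979, -0.0]
wrist_force: [0.0, -0.7, 1.2]
finger_gap: 0.0854
grip_force: 0.0
clock: 12.12
tcp_pos: [0.6185, -0.1822, 0.24]
orientation: [-0.001, 0.379, 0.925, 0.0]
wrist_force: [-0.7, -0.9, -0.7]
finger_gap: 0.0852
grip_force: 0.0
clock: 12.53
tcp_pos: [0.6178, -0.1824, 0.2412]
orientation: [-0.0, 0.636, 0.772, 0.0]
wrist_force: [0.4, -0.1, -0.4]
finger_gap: 0.0855
grip_force: 0.0
clock: 12.95
tcp_pos: [0.6178, -0.1824, 0.2413]
orientation: [-0.0, 0.836, 0.549, 0.0]
wrist_force: [0.5, -0.1, -0.4]
finger_gap: 0.0856
grip_force: 0.0
clock: 13.37
tcp_pos: [0.6171, -0.1823, 0.2417]
orientation: [-0.0, 0.837, 0.548, 0.0]
wrist_force: [-0.6, 0.2, -0.5]
finger_gap: 0.0854
grip_force: 0.0
tool shift cm [-0.03  0.11  8.67] turn 0.0013649196794449647 yaw_y -0.412 tcp [ 0.6171 -0.1823  0.2417] z [-0.  0. -1.] t 13.37 j [-0.41  0.45  0.25  1.37  0.    1.57]
[313.58589387 256.93687945]
```

View pics/w5.png

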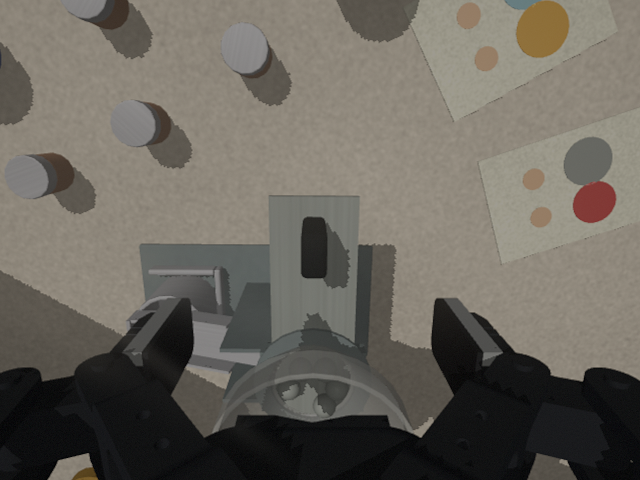

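The tab's top is centred at about (313,250), within 3 mm of the prediction, and the tin's wall is visible under the spout at (185,293). I'll descend and grip.

```bash
python3 -m inch '[0.2,0,2.5,0,0,0,2.5,0,0,0,2.5,0,0,0,1.4,0,0,0,0,0]'
python3 -m inch '[0,0,0,0,0,0,0,0,0,0,0,0,0,0,0,0,0,0,0,0]' -1 40
python3 -m inch '[0,0,0,0,0,0,0,0,0,0,0,0,0,0,0,0,0,0,0,0]'
```

```text
clock: 13.83
tcp_pos: [0.6156, -0.1795, 0.1488]
orientation: [-0.003, 0.837, 0.547, -0.002]
wrist_force: [-0.2, -0.3, -0.1]
finger_gap: 0.0851
grip_force: 0.0
clock: 14.25
tcp_pos: [0.6185, -0.1808, 0.1541]
orientation: [0.001, 0.837, 0.547, 0.001]
wrist_force: [-0.1, 0.5, 1.6]
finger_gap: 0.0256
grip_force: 0.0
clock: 14.67
tcp_pos: [0.6187, -0.1809, 0.1538]
orientation: [0.001, 0.837, 0.547, 0.001]
wrist_force: [2.6, -0.6, 6.5]
finger_gap: 0.0134
grip_force: 43.9
```

Gripped (13.4 mm). Slide open.

```bash
python3 -m inch '[0.8,0,0,0,0.8,0,0,0,0.8,0,0,0,0.8,0,0,0,0.8,0,0,0]'
python3 -m inch '[0.6,0,0,0,0.5,0,0,0,0.5,0,0,0,0,0,0,0,0,0,0,0]'
python3 -m inch '[0,0,0,0,0,0,0,0,0,0,0,0,0,0,0,0,0,0,0,0]'
python3 -m inch '[0,0,0,0,0,0,0,0,0,0,0,0,0,0,0,0,0,0,0,0]'
python3 - <<'E'
from h import *
delta((0.618,-.183,.155),-.413)
im=eyes.read_camera("top")[:,:,::-1]
a=cv2.resize(im[170:310,370:490],None,fx=3.3,fy=3.3,interpolation=cv2.INTER_CUBIC)
im=eyes.read_camera("side")[:,:,::-1]
b=cv2.resize(im[240:380,340:460],None,fx=3.3,fy=3.3,interpolation=cv2.INTER_CUBIC)
cv2.imwrite("pics/ts3.png",np.hstack([a,b]))
E
```

```text
clock: 15.08
tcp_pos: [0.6347, -0.1447, 0.1538]
orientation: [0.001, 0.837, 0.547, 0.0]
wrist_force: [2.1, -3.8, 6.0]
finger_gap: 0.0133
grip_force: 44.0
clock: 15.5
tcp_pos: [0.641, -0.1305, 0.1538]
orientation: [0.002, 0.837, 0.547, -0.0]
wrist_force: [1.4, -4.0, 5.9]
finger_gap: 0.0133
grip_force: 44.1
clock: 15.92
tcp_pos: [0.641, -0.1305, 0.1537]
orientation: [0.001, 0.837, 0.547, 0.0]
wrist_force: [1.6, -3.6, 5.3]
finger_gap: 0.0132
grip_force: 44.1
clock: 16.33
tcp_pos: [0.641, -0.1305, 0.1537]
orientation: [0.001, 0.837, 0.547, 0.0]
wrist_force: [1.6, -2.5, 5.5]
finger_gap: 0.0134
grip_force: 44.1
tool shift cm [-5.73  0.01 -0.12] turn -0.0008800194437448283 yaw_y -0.414 tcp [ 0.641  -0.1305  0.1537] z [ 0.002 -0.002 -1.   ] t 16.33 j [-0.32  0.5   0.11  1.18 -0.    1.66]
```

View pics/ts3.png

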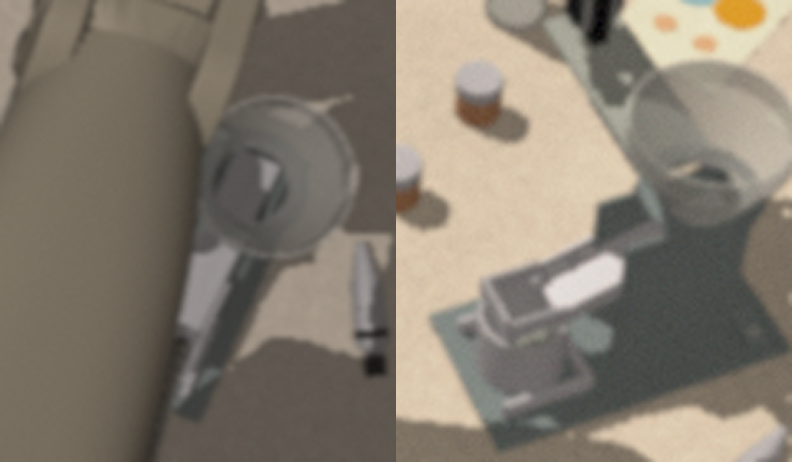

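The hopper is empty, the tin stands under the spout and no balls are loose. Now slide it shut and push against the stop.

```bash
python3 -m inch '[-0.8,0,0,0,-0.8,0,0,0,-0.8,0,0,0,-0.8,0,0,0,-0.8,0,0,0]'
python3 -m inch '[-0.6,0,0,0,-0.5,0,0,0,-0.4,0,0,0,0,0,0,0,0,0,0,0]'
python3 -m inch '[-0.2,0,0,0,0,0,0,0,0,0,0,0,0,0,0,0,0,0,0,0]'
python3 -m inch '[-0.2,0,0,0,0,0,0,0,0,0,0,0,0,0,0,0,0,0,0,0]'
```

```text
clock: 16.85
tcp_pos: [0.6252, -0.1661, 0.1537]
orientation: [0.001, 0.837, 0.547, 0.001]
wrist_force: [2.4, 0.0, 6.3]
finger_gap: 0.013
grip_force: 44.1
clock: 17.27
tcp_pos: [0.6188, -0.1806, 0.1537]
orientation: [0.001, 0.837, 0.547, 0.0]
wrist_force: [1.7, -3.1, 4.7]
finger_gap: 0.013
grip_force: 44.0
clock: 17.68
tcp_pos: [0.6187, -0.1809, 0.1538]
orientation: [0.001, 0.837, 0.547, 0.001]
wrist_force: [3.9, 2.6, 5.0]
finger_gap: 0.0136
grip_force: 44.0
clock: 18.1
tcp_pos: [0.6186, -0.1809, 0.1538]
orientation: [-0.0, 0.837, 0.548, 0.003]
wrist_force: [6.2, 7.9, 5.6]
finger_gap: 0.0134
grip_force: 44.1
```

Shut against the stop, back at the starting position. Release, rise, turn back and return the way I came.

```bash
python3 -m inch '[0.3,0,0,0,0,0,0,0,0,0,0,0,0,0,0,0,0,0,0,0]' 1
python3 -m inch '[0,0,-3,0,0,0,-3,0,0,0,-3,0,0,0,0,-0.12,0,0,0,-0.12]'
python3 -m inch '[0,0,0,-0.12,0,0,0,-0.12,0,0,0,-0.12,0,0,0,-0.12,0,0,0,-0.12]'
python3 -m inch '[0,0,0,-0.12,0,0,0,-0.12,0,0,0,-0.12,0,0,0,-0.12,0,0,0,-0.12]'
python3 -m inch '[0,0,0,-0.12,0,0,0,-0.011,0,0,0,0,0,0,0,0,0,0,0,0]'
python3 - <<'E'
from h import *
delta((0.3602,-.1836,.25),1.158)
im=eyes.read_camera("side")[:,:,::-1]
cv2.imwrite("pics/s4.png",im)
E
```

```text
clock: 18.52
tcp_pos: [0.6173, -0.1806, 0.1522]
orientation: [-0.0, 0.837, 0.547, -0.0]
wrist_force: [-0.1, 0.5, -0.4]
finger_gap: 0.0729
grip_force: 0.0
clock: 18.93
tcp_pos: [0.6189, -0.1814, 0.2456]
orientation: [0.002, 0.764, 0.645, 0.001]
wrist_force: [0.4, 0.6, -1.0]
finger_gap: 0.0855
grip_force: 0.0
clock: 19.35
tcp_pos: [0.6175, -0.1808, 0.2425]
orientation: [-0.0, 0.539, 0.842, -0.0]
wrist_force: [-0.6, -0.5, -0.5]
finger_gap: 0.0857
grip_force: 0.0
clock: 19.77
tcp_pos: [0.6175, -0.1808, 0.2425]
orientation: [-0.0, 0.266, 0.964, 0.0]
wrist_force: [-0.4, -1.0, -0.2]
finger_gap: 0.0853
grip_force: 0.0
clock: 20.18
tcp_pos: [0.6177, -0.1806, 0.2427]
orientation: [-0.0, 0.206, 0.979, 0.0]
wrist_force: [0.2, -0.9, 0.3]
finger_gap: 0.0855
grip_force: 0.0
tool shift cm [ 23.45 -10.66  -0.73] turn -0.002127846820204393 yaw_y 1.156 tcp [ 0.6177 -0.1806  0.2427] z [-0.  0. -1.] t 20.18 j [-0.41  0.45  0.25  1.37  0.    0.01]
```

```bash
python3 -m inch '[3.35,-1.52,0,0,3.35,-1.52,0,0,3.35,-1.52,0,0,3.35,-1.52,0,0,3.35,-1.52,0,0]'
python3 -m inch '[3.35,-1.52,0,0,3.35,-1.54,0,0,0,0,4,0,0,0,4,0,0,0,4,0]'
python3 -m inch '[0,0,4,0,0,0,3,0,0,0,1,0,0,0,0,0,0,0,0,0]'
python3 -c "
from h import *
delta((0.4645,-.2288,.0425),1.158)"
```

```text
clock: 20.65
tcp_pos: [0.4322, -0.1826, 0.2425]
orientation: [-0.0, 0.205, 0.979, -0.0]
wrist_force: [-1.6, -0.1, 1.5]
finger_gap: 0.0854
grip_force: 0.0
clock: 21.07
tcp_pos: [0.3606, -0.1849, 0.1229]
orientation: [0.002, 0.206, 0.979, -0.001]
wrist_force: [0.4, -1.1, -0.0]
finger_gap: 0.0856
grip_force: 0.0
clock: 21.48
tcp_pos: [0.36, -0.1839, 0.0427]
orientation: [-0.001, 0.205, 0.979, 0.0]
wrist_force: [0.4, -1.1, 0.9]
finger_gap: 0.0856
grip_force: 0.0
tool shift cm [-1.137e+01  9.000e-02  1.000e-02] turn -0.0007629221323184332 yaw_y 1.157 tcp [ 0.36   -0.1839  0.0427] z [-0.001  0.001 -1.   ] t 21.48 j [-0.67  0.17 -0.69  0.72  0.   -0.26]
```

```bash
python3 -m inch '[-3,0.1,0,0,-3,0,0,0,-2,0,0,0,-2,0,0,0,-1.1,0,0,0]'
python3 -m inch '[0,0,0,0,0,0,0,0,0,0,0,0,0,0,0,0,0,0,0,0]' -1 40
python3 -m inch '[0,0,0,0,0,0,0,0,0,0,0,0,0,0,0,0,0,0,0,0]'
python3 -m inch '[0,0,-0.2,0,0,0,-0.1,0,0.3,0,0,0,0.4,0,0,0,0,0,0,0]'
python3 -c "
from h import *
delta((0.3602,-.1836,.0455),1.158)"
```

```text
clock: 21.9
tcp_pos: [0.4663, -0.23, 0.0452]
orientation: [0.003, 0.205, 0.979, -0.001]
wrist_force: [-0.6, -0.3, 0.7]
finger_gap: 0.0856
grip_force: 0.0
clock: 22.32
tcp_pos: [0.4631, -0.2282, 0.0445]
orientation: [0.002, 0.205, 0.979, -0.001]
wrist_force: [1.6, -0.8, 6.5]
finger_gap: 0.0612
grip_force: 43.0
clock: 22.73
tcp_pos: [0.4631, -0.2282, 0.0445]
orientation: [0.002, 0.205, 0.979, -0.001]
wrist_force: [1.3, -0.3, 6.9]
finger_gap: 0.061
grip_force: 43.0
clock: 23.15
tcp_pos: [0.4542, -0.2238, 0.0452]
orientation: [-0.001, 0.205, 0.979, 0.001]
wrist_force: [-0.9, 0.4, -2.0]
finger_gap: 0.0615
grip_force: 43.7
tool shift cm [10.23 -0.09 -0.  ] turn -0.0001039788964665167 yaw_y 1.158 tcp [ 0.4542 -0.2238  0.0452] z [-0.002  0.002 -1.   ] t 23.15 j [-0.62  0.34 -0.44  0.8   0.   -0.2 ]
```

```bash
python3 -m inch '[0.7,0,-0.1,0,1.5,0,0,0,2,0,0,0,2,0,0,0,2,0,0,0]'
python3 -m inch '[2,0,0,0,0,0,-3,0,0,0,-4,0,0,0,-4,0,0,0,-4,0]'
python3 - <<'E'
from h import *
delta((0.576,.226,.22),1.587)
im=eyes.read_camera("wrist")[:,:,::-1];cv2.imwrite("pics/w6.png",im)
# balls left in the chute/rest? bright-count check of the tin interior
s=get_state();print(s["wrist_force"])
E
```

```text
clock: 23.57
tcp_pos: [0.3794, -0.1912, 0.0465]
orientation: [-0.0, 0.205, 0.979, 0.0]
wrist_force: [0.6, -0.0, -1.9]
finger_gap: 0.0612
grip_force: 43.8
clock: 23.98
tcp_pos: [0.3612, -0.1831, 0.1981]
orientation: [-0.001, 0.205, 0.979, 0.0]
wrist_force: [0.7, -0.9, -2.2]
finger_gap: 0.0612
grip_force: 44.6
tool shift cm [-3.26 46.09 -2.17] turn -0.4291710054588789 yaw_y 1.158 tcp [ 0.3612 -0.1831  0.1981] z [-0.001  0.001 -1.   ] t 23.98 j [-0.67  0.01 -0.43  1.13  0.   -0.26]
[ 3.88185047 -3.36857449  5.08430613]
```

```bash
python3 -m inch '[-0.27,3.84,-0.5,0,-0.27,3.84,-0.5,0,-0.27,3.84,-0.5,0,-0.27,3.84,-0.5,0,-0.27,3.84,0,0]'
python3 -m inch '[-0.27,3.84,0,0,-0.27,3.84,0,0,-0.27,3.84,0,0,-0.27,3.84,0,0,-0.27,3.84,0,0]'
python3 -m inch '[-0.27,3.84,0,0,-0.27,3.84,0,0,0,0,0,-0.11,0,0,0,-0.11,0,0,0,-0.11]'
python3 -m inch '[0,0,0,-0.1,0,0,0,0,0,0,0,0,0,0,0,0,0,0,0,0]'
python3 - <<'E'
from h import *
delta((0.576,.226,.05),1.587)
im=eyes.read_camera("wrist")[:,:,::-1];cv2.imwrite("pics/w7.png",im)
print([proj("wrist",p).round(0) for p in [(.6515,.133,.074),(.504,.226,.056)]])
E
```

```text
clock: 24.45
tcp_pos: [0.4523, -0.012, 0.2175]
orientation: [0.001, 0.205, 0.979, -0.0]
wrist_force: [1.0, 0.1, -0.5]
finger_gap: 0.0613
grip_force: 45.5
clock: 24.87
tcp_pos: [0.5412, 0.1588, 0.2162]
orientation: [-0.0, 0.205, 0.979, -0.0]
wrist_force: [0.9, -0.1, -2.1]
finger_gap: 0.061
grip_force: 45.5
clock: 25.28
tcp_pos: [0.5765, 0.226, 0.2153]
orientation: [-0.001, 0.038, 0.999, -0.0]
wrist_force: [-0.4, -0.3, -1.8]
finger_gap: 0.0612
grip_force: 45.5
clock: 25.7
tcp_pos: [0.5769, 0.2249, 0.2167]
orientation: [-0.0, -0.008, 1.0, 0.0]
wrist_force: [-0.4, -0.5, -1.6]
finger_gap: 0.0607
grip_force: 45.5
tool shift cm [ 0.08  0.11 16.67] turn -0.0009495472140927941 yaw_y 1.586 tcp [0.5769 0.2249 0.2167] z [-0.  0. -1.] t 25.7 j [0.24 0.41 0.12 1.28 0.   0.23]
[array([188., 318.]), array([316., 115.])]
```

View pics/w7.png

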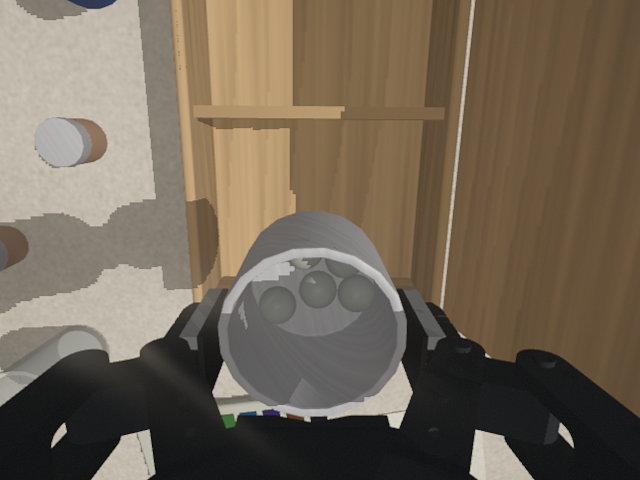

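The view shows five balls in the tin (two partly hidden at the back of the floor). The divider is at row 112 against a predicted 115, and the tin is centred over the far compartment. Lower and release.

```bash
python3 -m inch '[0,0,4,0,0,0,4,0,0,0,4,0,0,0,3,0,0,0,1,0]'
python3 -m inch '[0,0,0.8,0,0,0,0.2,0,0,0,0,0,0,0,0,0,0,0,0,0]'
python3 -c "
from h import *
delta((0.576,.226,.046),1.587)"
```

```text
clock: 26.17
tcp_pos: [0.5733, 0.2241, 0.0515]
orientation: [-0.004, -0.008, 1.0, -0.001]
wrist_force: [-1.8, -1.1, -2.1]
finger_gap: 0.061
grip_force: 45.8
clock: 26.58
tcp_pos: [0.5787, 0.2255, 0.0488]
orientation: [0.002, -0.009, 1.0, 0.0]
wrist_force: [-1.1, -0.7, -2.1]
finger_gap: 0.0613
grip_force: 45.8
tool shift cm [0.27 0.05 0.28] turn 0.0008549325157016785 yaw_y 1.588 tcp [0.5787 0.2255 0.0488] z [ 0.004  0.001 -1.   ] t 26.58 j [ 0.24  0.52 -0.14  0.91  0.    0.23]
```

```bash
python3 -m inch '[0,0,0.2,0,0,0,0.1,0,0,0,0,0,0,0,0,0,0,0,0,0]'
python3 -m inch '[0,0,0,0,0,0,0,0,0,0,0,0,0,0,0,0,0,0,0,0]'
```

```text
clock: 27.0
tcp_pos: [0.5787, 0.2256, 0.0466]
orientation: [0.002, -0.009, 1.0, 0.0]
wrist_force: [-1.9, -0.3, 9.0]
finger_gap: 0.0613
grip_force: 46.7
clock: 27.42
tcp_pos: [0.5786, 0.2256, 0.0466]
orientation: [0.002, -0.009, 1.0, 0.0]
wrist_force: [-1.5, -0.9, 9.4]
finger_gap: 0.0614
grip_force: 46.7
```

```bash
python3 -m inch '[0,0,0,0,0,0,0,0,0,0,0,0,0,0,0,0,0,0,0,0]' 1
python3 -m inch '[0,0,-2,0,0,0,-4,0,0,0,-4,0,0,0,-4,0,0,0,-2,0]'
cat > jars.py <<'E'
from h import *
def jars(im=None,off=None):
    im=eyes.read_camera("top") if im is None else im
    hsv=cv2.cvtColor(im,cv2.COLOR_RGB2HSV)
    m=((hsv[...,1]<28)&(hsv[...,2]>110)).astype(np.uint8)
    n,l,st,c=cv2.connectedComponentsWithStats(m)
    return [(c[k].round(1),st[k][4],st[k][2:4],onz("top",*c[k],.04).round(4)) for k in range(1,n) if 60<st[k][4]<320]
if __name__=="__main__":
    for j in jars(): print(*j)
E
python3 - <<'E'
from jars import *
im=cv2.imread("pics/top0.png")[:,:,::-1]
h=cv2.cvtColor(np.ascontiguousarray(im),cv2.COLOR_RGB2HSV)
for u,v in [(347,211),(316,247),(352,253),(353,293),(340,230),(311,207)]: print(h[v,u])
for j in jars(np.ascontiguousarray(im)):print(*j)
print("now")
for j in jars():print(*j)
delta((.5,0,.2),1.587)
E
```

```text
clock: 27.83
tcp_pos: [0.577, 0.2251, 0.0436]
orientation: [-0.0, -0.009, 1.0, 0.0]
wrist_force: [-0.5, 0.2, 0.9]
finger_gap: 0.0857
grip_force: 0.0
clock: 28.25
tcp_pos: [0.5787, 0.2256, 0.2091]
orientation: [0.003, -0.009, 1.0, 0.001]
wrist_force: [1.0, -0.1, 0.9]
finger_gap: 0.0853
grip_force: 0.0
[  5  11 137]
[  6   9 135]
[  6   9 137]
[  5  11 138]
[ 16  41 148]
[ 0 11 95]
[360.1 126. ] 75 [16 17] [ 0.8388 -0.0822  0.04  ]
[326.5 172.3] 214 [19 15] [0.7179 0.0035 0.04  ]
[312.6 205.6] 189 [24 24] [0.632  0.0382 0.04  ]
[466.2 218.8] 219 [19 31] [ 0.6009 -0.3529  0.04  ]
[346.8 210.9] 161 [15 14] [ 0.6192 -0.0487  0.04  ]
[450.8 228.3] 72 [10 13] [ 0.5765 -0.3132  0.04  ]
[314.2 247.3] 161 [15 14] [0.526  0.0334 0.04  ]
[480.  257.9] 168 [ 8 27] [ 0.5017 -0.3866  0.04  ]
[352.5 252.7] 162 [14 15] [ 0.5129 -0.0634  0.04  ]
[405.8 264.1] 72 [21 23] [ 0.4849 -0.1981  0.04  ]
[352.9 293.6] 168 [15 14] [ 0.4101 -0.0647  0.04  ]
[524.1 298.8] 112 [21 21] [ 0.3994 -0.4967  0.04  ]
now
[360.2 126.2] 77 [16 17] [ 0.8383 -0.0827  0.04  ]
[327.6 171.6] 246 [22 21] [7.197e-01 5.000e-04 4.000e-02]
[422.  215.5] 289 [19 29] [ 0.6087 -0.2401  0.04  ]
[465.5 219.4] 296 [21 33] [ 0.5993 -0.3511  0.04  ]
[450.8 224.3] 214 [14 21] [ 0.5866 -0.3133  0.04  ]
[314.3 247.3] 164 [15 14] [0.5261 0.0333 0.04  ]
[480.  257.7] 176 [ 9 27] [ 0.5023 -0.3866  0.04  ]
[352.4 252.7] 165 [14 15] [ 0.513  -0.0631  0.04  ]
[353.1 293.7] 169 [15 15] [ 0.4098 -0.065   0.04  ]
[524.2 298.9] 112 [21 21] [ 0.3989 -0.4969  0.04  ]
tool shift cm [  8.41 -22.46   1.06] turn 0.0011215884176267732 yaw_y 1.588 tcp [0.5801 0.226  0.212 ] z [ 0.011  0.003 -1.   ] t 28.3 j [0.24 0.41 0.11 1.26 0.   0.23]
```

Jar detection works. One jar, formerly at (0.619,-0.049), isn't seen at its place, so I'll look for it later. First take the jar at (0.526,0.033).

```bash
python3 -m inch '[1.13,-3.8,0,0,1.13,-3.8,0,0,1.13,-3.8,0,0,1.13,-3.8,0,0,1.13,-3.8,0,0]'
python3 -m inch '[0,0,3,0,0,0,3,0,0,0,3,0,0,0,0,0,0,0,0,0]'
python3 - <<'E'
from jars import *
delta((.526,.034,.02),1.587)
im=eyes.read_camera("wrist");cv2.imwrite("pics/w8.png",im[:,:,::-1])
hsv=cv2.cvtColor(im,cv2.COLOR_RGB2HSV);m=((hsv[...,1]<28)&(hsv[...,2]>110)).astype(np.uint8)
n,l,st,c=cv2.connectedComponentsWithStats(m)
for k in range(1,n):
    if st[k][4]>300: print(c[k].round(0),st[k][2:5],onz("wrist",*c[k],.04).round(3))
for j in jars():print(*j)
E
```

```text
clock: 28.72
tcp_pos: [0.5228, 0.0329, 0.2033]
orientation: [-0.0, -0.009, 1.0, 0.0]
wrist_force: [0.5, -1.1, 0.4]
finger_gap: 0.0856
grip_force: 0.0
clock: 29.13
tcp_pos: [0.5221, 0.0343, 0.1124]
orientation: [-0.002, -0.008, 1.0, 0.0]
wrist_force: [-0.1, -0.4, 0.7]
finger_gap: 0.0855
grip_force: 0.0
tool shift cm [-0.43 -0.04  9.24] turn 0.000780513482011358 yaw_y 1.588 tcp [0.5221 0.0343 0.1124] z [-0.004  0.001 -1.   ] t 29.13 j [-0.09  0.29 -0.31  0.97  0.   -0.11]
[102.  27.] [  80   61 4063] [ 0.415 -0.065  0.04 ]
[130. 230.] [  69   60 3166] [ 0.512 -0.063  0.04 ]
[318. 257.] [  66   64 2381] [0.525 0.037 0.04 ]
[188. 401.] [ 31  43 732] [ 0.618 -0.039  0.04 ]
[422.6 122. ] 118 [14 16] [ 0.8506 -0.2434  0.04  ]
[360.2 126. ] 76 [16 17] [ 0.8388 -0.0825  0.04  ]
[327.7 171.5] 248 [21 22] [7.199e-01 4.000e-04 4.000e-02]
[402.5 200. ] 107 [19 14] [ 0.648  -0.1907  0.04  ]
[347.8 210.5] 142 [14 14] [ 0.6202 -0.0512  0.04  ]
[352.2 253.1] 156 [14 15] [ 0.5119 -0.0628  0.04  ]
[424.7 260.8] 135 [12 19] [ 0.4936 -0.2462  0.04  ]
[413.1 272. ] 203 [32 36] [ 0.465  -0.2165  0.04  ]
[353.1 293.7] 169 [15 14] [ 0.4099 -0.0652  0.04  ]
[524.2 298.8] 107 [21 21] [ 0.3993 -0.4971  0.04  ]
```

All four jars are in place; the missing one was only in shadow. Down and grip.

```bash
python3 -m inch '[-0.3,0,3,0,0,0,3,0,0,0,3.1,0,0,0,0,0,0,0,0,0]'
python3 -m inch '[0,0,0,0,0,0,0,0,0,0,0,0,0,0,0,0,0,0,0,0]' -1 40
python3 -m inch '[0,0,0,0,0,0,0,0,0,0,0,0,0,0,0,0,0,0,0,0]'
python3 -c "
from h import *
delta((.465,.262,.16),1.587)"
```

```text
clock: 29.65
tcp_pos: [0.5267, 0.0346, 0.0233]
orientation: [-0.001, -0.009, 1.0, 0.0]
wrist_force: [-0.3, 0.2, 0.4]
finger_gap: 0.0856
grip_force: 0.0
clock: 30.07
tcp_pos: [0.5281, 0.0342, 0.0246]
orientation: [0.001, -0.009, 1.0, -0.0]
wrist_force: [-0.1, 0.2, 6.9]
finger_gap: 0.0353
grip_force: 39.1
clock: 30.48
tcp_pos: [0.5281, 0.0342, 0.0246]
orientation: [0.002, -0.009, 1.0, -0.0]
wrist_force: [-0.9, 0.3, 7.0]
finger_gap: 0.0359
grip_force: 39.1
tool shift cm [  5.88  22.88 -13.56] turn 0.0010408296253594518 yaw_y 1.588 tcp [0.5281 0.0342 0.0246] z [ 0.003 -0.    -1.   ] t 30.48 j [-0.09  0.39 -0.42  0.76  0.   -0.1 ]
```

```bash
python3 -m inch '[0,0,-3.5,0,0,0,-4,0,0,0,-4,0,0,1,-2,0,0.5,2.5,0,0]'
python3 -m inch '[0.9,3.2,0,0,0.9,3.2,0,0,0.9,3.2,0,0,0.9,3.2,0,0,0.9,3.2,0,0]'
python3 -m inch '[0.9,3.2,0,0,0,0,0,0,0,0,2,0,0,0,3,0,0,0,3,0]'
python3 -m inch '[0,0,2,0,0,0,0.5,0,0,0,0,0,0,0,0,0,0,0,0,0]'
python3 -c "
from h import *
delta((.465,.260,.0326),1.587)"
```

```text
clock: 30.9
tcp_pos: [0.526, 0.0675, 0.1644]
orientation: [0.006, -0.007, 1.0, -0.001]
wrist_force: [1.0, 0.4, 0.2]
finger_gap: 0.0353
grip_force: 40.1
clock: 31.32
tcp_pos: [0.4729, 0.2297, 0.1585]
orientation: [0.0, -0.008, 1.0, 0.0]
wrist_force: [0.7, -0.1, -1.5]
finger_gap: 0.0355
grip_force: 40.1
clock: 31.73
tcp_pos: [0.4651, 0.2608, 0.0785]
orientation: [0.002, -0.009, 1.0, 0.001]
wrist_force: [-0.1, 0.6, -1.0]
finger_gap: 0.0351
grip_force: 40.2
clock: 32.15
tcp_pos: [0.4654, 0.2606, 0.0546]
orientation: [0.001, -0.008, 1.0, 0.001]
wrist_force: [-0.0, 0.6, -0.3]
finger_gap: 0.0355
grip_force: 40.2
tool shift cm [ 0.05 -0.06  2.2 ] turn 0.0007924581481892901 yaw_y 1.588 tcp [0.4654 0.2606 0.0546] z [ 0.003  0.001 -1.   ] t 32.15 j [ 0.36  0.36 -0.37  0.83 -0.    0.34]
```

```bash
python3 -m inch '[0,0,1,0,0,0,0.8,0,0,0,0.4,0,0,0,0,0,0,0,0,0]'
python3 -m inch '[0,0,0,0,0,0,0,0,0,0,0,0,0,0,0,0,0,0,0,0]' 0.18
python3 -m inch '[0,0,-2,0,0,0,-3,0,0,0,-4,0,0,0,-4,0,0,0,0,0]'
python3 - <<'E'
from jars import *
delta((.62,-.051,.17),1.587)
for j in jars():print(*j)
E
```

```text
clock: 32.57
tcp_pos: [0.4645, 0.2604, 0.0325]
orientation: [0.001, -0.009, 1.0, 0.0]
wrist_force: [-4.5, -2.0, 14.8]
finger_gap: 0.0357
grip_force: 41.5
clock: 32.98
tcp_pos: [0.464, 0.2554, 0.0306]
orientation: [0.0, -0.007, 1.0, -0.005]
wrist_force: [1.3, -19.5, 7.0]
finger_gap: 0.0501
grip_force: 0.0
clock: 33.4
tcp_pos: [0.468, 0.2617, 0.1685]
orientation: [0.006, -0.009, 1.0, 0.002]
wrist_force: [1.8, -0.5, 0.0]
finger_gap: 0.0498
grip_force: 0.0
tool shift cm [-14.66 -31.53  -0.12] turn 0.0010611542469360913 yaw_y 1.588 tcp [0.468  0.2617 0.1685] z [ 0.011  0.004 -1.   ] t 33.4 j [ 0.36  0.26 -0.21  1.09  0.    0.34]
[360.3 126.3] 73 [16 17] [ 0.838  -0.0829  0.04  ]
[327.7 171.7] 238 [22 19] [7.194e-01 4.000e-04 4.000e-02]
[465.1 219.4] 314 [23 35] [ 0.5995 -0.3501  0.04  ]
[346.9 210.7] 165 [15 14] [ 0.6195 -0.049   0.04  ]
[450.9 224.4] 218 [14 21] [ 0.5864 -0.3136  0.04  ]
[480.  257.6] 175 [ 8 27] [ 0.5024 -0.3868  0.04  ]
[353.1 293.7] 169 [15 15] [ 0.4098 -0.065   0.04  ]
[524.3 299. ] 108 [21 21] [ 0.3987 -0.4971  0.04  ]
```

That release touched the hinge-side wall with 19 N: the knuckles are wider than I assumed. I'll place further from the walls with a smaller opening. Next is the jar at (0.6195,-0.049).

```bash
python3 -m inch '[-1.63,-3.5,0,0,-1.63,-3.5,0,0,-1.63,-3.5,0,0,-1.63,-3.5,0,0,-1.63,-3.5,0,0]' 1
python3 -m inch '[-1.63,-3.5,0,0,-1.63,-3.5,0,0,-1.63,-3.5,0,0,-1.6,-3.5,0,0,0,0,0,0]'
python3 - <<'E'
from jars import *
delta((.6195,-.049,.022),1.587)
for j in jars():
    if max(j[2])<17: print(*j)
im=eyes.read_camera("wrist")
hsv=cv2.cvtColor(im,cv2.COLOR_RGB2HSV);m=((hsv[...,1]<28)&(hsv[...,2]>110)).astype(np.uint8)
n,l,st,c=cv2.connectedComponentsWithStats(m)
for k in range(1,n):
    if 300<st[k][4]<6000: print(c[k].round(0),st[k][2:5],onz("wrist",*c[k],.04).round(3))
E
```

```text
clock: 33.87
tcp_pos: [0.5482, 0.0851, 0.1595]
orientation: [-0.001, -0.009, 1.0, 0.0]
wrist_force: [0.1, -0.8, -1.1]
finger_gap: 0.0852
grip_force: 0.0
clock: 34.28
tcp_pos: [0.6181, -0.0587, 0.1589]
orientation: [0.0, -0.005, 1.0, -0.001]
wrist_force: [0.2, 0.1, 0.8]
finger_gap: 0.0857
grip_force: 0.0
tool shift cm [-0.13  1.   13.69] turn -0.005404975528700229 yaw_y 1.582 tcp [ 0.6181 -0.0587  0.1589] z [ 0.001 -0.002 -1.   ] t 34.28 j [-0.22  0.43  0.02  1.15 -0.   -0.23]
[422.9 121.5] 173 [14 16] [ 0.852  -0.2442  0.04  ]
[78. 23.] [ 20  48 352] [ 0.495 -0.187  0.04 ]
[38. 37.] [ 73  39 487] [ 0.503 -0.211  0.04 ]
[303.  57.] [  62   68 3266] [ 0.511 -0.061  0.04 ]
[324. 235.] [  56   54 2312] [ 0.617 -0.047  0.04 ]
```

```bash
python3 -m inch '[0,0.5,3,0,-0.1,0.5,3,0,0,0,3,0,0,0,2.5,0,0,0,0,0]'
python3 -c "
from h import *
delta((.619,-.0485,.024),1.587)"
```

```text
clock: 34.8
tcp_pos: [0.6111, -0.0396, 0.0396]
orientation: [-0.006, -0.01, 1.0, 0.001]
wrist_force: [-0.3, 1.0, -1.2]
finger_gap: 0.0855
grip_force: 0.0
tool shift cm [-0.79 -0.91  1.55] turn 0.0029971202923115836 yaw_y 1.59 tcp [ 0.6111 -0.0396  0.0396] z [-0.011  0.003 -1.   ] t 34.8 j [-0.2   0.52 -0.16  0.9   0.   -0.22]
```

```bash
python3 -m inch '[0,-0.5,0,0,0,-0.4,0,0,0,0,0,0,0,0,0,0,0,0,0,0]'
python3 -c "
from h import *
delta((.619,-.0485,.024),1.587)"
```

```text
clock: 35.22
tcp_pos: [0.6178, -0.0515, 0.0475]
orientation: [0.001, -0.008, 1.0, -0.0]
wrist_force: [-0.1, -0.1, -0.0]
finger_gap: 0.0856
grip_force: 0.0
tool shift cm [-0.12  0.3   2.35] turn 0.0006904362565516298 yaw_y 1.588 tcp [ 0.6178 -0.0515  0.0475] z [ 0.003 -0.    -1.   ] t 35.22 j [-0.21  0.52 -0.14  0.91  0.   -0.23]
```

```bash
python3 -m inch '[-0.1,0.25,1.2,0,0,0,1.1,0,0,0,0,0,0,0,0,0,0,0,0,0]'
python3 -m inch '[0,0,0,0,0,0,0,0,0,0,0,0,0,0,0,0,0,0,0,0]' -1 40
python3 -m inch '[0,0,0,0,0,0,0,0,0,0,0,0,0,0,0,0,0,0,0,0]'
python3 -c "
from h import *
delta((.395,.250,.16),1.587)"
```

```text
clock: 35.63
tcp_pos: [0.6172, -0.0485, 0.0221]
orientation: [-0.001, -0.009, 1.0, 0.0]
wrist_force: [-0.1, 0.3, 0.3]
finger_gap: 0.0852
grip_force: 0.0
clock: 36.05
tcp_pos: [0.6181, -0.0488, 0.0233]
orientation: [0.001, -0.009, 1.0, -0.0]
wrist_force: [0.6, 0.5, 2.0]
finger_gap: 0.0357
grip_force: 39.9
clock: 36.47
tcp_pos: [0.618, -0.0488, 0.0233]
orientation: [0.0, -0.009, 1.0, -0.0]
wrist_force: [-0.8, -0.5, 4.3]
finger_gap: 0.0357
grip_force: 40.0
tool shift cm [ 21.77  30.25 -13.7 ] turn 0.0010001240329553518 yaw_y 1.588 tcp [ 0.618  -0.0488  0.0233] z [ 0.001 -0.    -1.   ] t 36.47 j [-0.21  0.54 -0.17  0.86  0.   -0.23]
```

```bash
python3 -m inch '[0,0,-3.5,0,0,0,-3.5,0,0,0,-3.5,0,0,0,-3.2,0,0,0,0,0]'
python3 -m inch '[2.18,3.03,0,0,2.18,3.03,0,0,2.18,3.03,0,0,2.18,3.03,0,0,2.18,3.03,0,0]'
python3 -m inch '[2.18,3.03,0,0,2.18,3.03,0,0,2.18,3.03,0,0,2.18,3.03,0,0,2.18,2.98,0,0]'
python3 -m inch '[0,0,2,0,0,0,3,0,0,0,3,0,0,0,0,0,0,0,0,0]'
python3 -c "
from h import *
delta((.395,.250,.0313),1.587)"
```

```text
clock: 36.88
tcp_pos: [0.621, -0.0493, 0.1667]
orientation: [0.005, -0.009, 1.0, -0.001]
wrist_force: [0.9, 0.1, 0.5]
finger_gap: 0.0355
grip_force: 40.2
clock: 37.3
tcp_pos: [0.5041, 0.1019, 0.1586]
orientation: [-0.001, -0.008, 1.0, 0.0]
wrist_force: [1.1, -0.2, -0.3]
finger_gap: 0.0356
grip_force: 40.2
clock: 37.72
tcp_pos: [0.3926, 0.2509, 0.1589]
orientation: [-0.001, -0.008, 1.0, -0.0]
wrist_force: [0.5, 1.0, 0.6]
finger_gap: 0.0355
grip_force: 40.2
clock: 38.13
tcp_pos: [0.3923, 0.2492, 0.0782]
orientation: [-0.003, -0.009, 1.0, -0.001]
wrist_force: [-0.4, 0.2, -0.2]
finger_gap: 0.0352
grip_force: 40.3
tool shift cm [-0.3   0.08  4.69] turn 0.001227103301167487 yaw_y 1.588 tcp [0.3923 0.2492 0.0782] z [-0.005 -0.002 -1.   ] t 38.13 j [ 0.39  0.23 -0.5   0.85  0.    0.38]
```

```bash
python3 -m inch '[-0.2,0,2,0,0,0,1.5,0,0,0,0.8,0,0,0,0.35,0,0,0,0,0]'
python3 -m inch '[0,0,0,0,0,0,0,0,0,0,0,0,0,0,0,0,0,0,0,0]' 0.03
python3 -m inch '[0,0,-1,0,0,0,-3,0,0,0,-4,0,0,0,-4,0,0,0,-2,0]'
python3 - <<'E'
from jars import *
for j in jars():
    if max(j[2])<17: print(*j)
delta((.513,-.0625,.16),1.587)
E
```

```text
clock: 38.55
tcp_pos: [0.3968, 0.25, 0.0337]
orientation: [-0.0, -0.008, 1.0, 0.0]
wrist_force: [-0.2, 0.6, -0.7]
finger_gap: 0.0354
grip_force: 40.3
clock: 38.97
tcp_pos: [0.3968, 0.2502, 0.0338]
orientation: [0.0, -0.009, 1.0, 0.0]
wrist_force: [-0.2, 0.3, -0.5]
finger_gap: 0.044
grip_force: 0.0
clock: 39.38
tcp_pos: [0.398, 0.2507, 0.1779]
orientation: [0.003, -0.009, 1.0, 0.001]
wrist_force: [1.1, 0.8, -1.0]
finger_gap: 0.0439
grip_force: 0.0
[351.6 248.9] 64 [13  7] [ 0.5224 -0.0611  0.04  ]
[353.6 295.2] 124 [15 11] [ 0.4062 -0.0664  0.04  ]
tool shift cm [-10.77 -31.59   2.03] turn 0.0011920131139182555 yaw_y 1.588 tcp [0.3996 0.2514 0.1804] z [ 0.009  0.004 -1.   ] t 39.43 j [ 0.39  0.14 -0.33  1.09  0.    0.37]
```

```bash
python3 -m inch '[-1.2,-3.51,0,0,-1.2,-3.51,0,0,-1.2,-3.51,0,0,-1.2,-3.51,0,0,-1.2,-3.51,0,0]' 1
python3 -m inch '[-1.2,-3.51,0,0,-1.2,-3.51,0,0,-1.2,-3.51,0,0,-1.17,-3.51,0,0,0,0,0,0.12]'
python3 -m inch '[0,0,0,0.12,0,0,0,0.12,0,0,0,0.12,0,0,0,0.12,0,0,0,0.12]'
python3 -m inch '[0,0,0,0.12,0,0,0,0.12,0,0,0,0.12,0,0,0,0.12,0,0,0,0.12]'
python3 -m inch '[0,0,0,0.12,0,0,0,0.12,0,0,0,0.011,0,0,0,0,0,0,0,0]'
python3 - <<'E'
from jars import *
delta((.513,-.0625,.024),.016)
im=eyes.read_camera("wrist")
hsv=cv2.cvtColor(im,cv2.COLOR_RGB2HSV);m=((hsv[...,1]<28)&(hsv[...,2]>110)).astype(np.uint8)
n,l,st,c=cv2.connectedComponentsWithStats(m)
for k in range(1,n):
    if 300<st[k][4]<6000: print(c[k].round(0),st[k][2:5],onz("wrist",*c[k],.04).round(3))
E
```

```text
clock: 39.85
tcp_pos: [0.4596, 0.0741, 0.1733]
orientation: [0.0, -0.009, 1.0, 0.0]
wrist_force: [1.3, -0.3, 0.0]
finger_gap: 0.0853
grip_force: 0.0
clock: 40.27
tcp_pos: [0.5122, -0.0698, 0.1731]
orientation: [0.001, 0.054, 0.999, -0.001]
wrist_force: [1.0, 0.2, 0.6]
finger_gap: 0.0854
grip_force: 0.0
clock: 40.68
tcp_pos: [0.5094, -0.064, 0.1729]
orientation: [-0.0, 0.347, 0.938, 0.0]
wrist_force: [1.1, 0.2, 0.5]
finger_gap: 0.0855
grip_force: 0.0
clock: 41.1
tcp_pos: [0.5094, -0.0639, 0.173]
orientation: [-0.0, 0.609, 0.793, -0.0]
wrist_force: [0.1, 0.5, -0.5]
finger_gap: 0.0855
grip_force: 0.0
clock: 41.52
tcp_pos: [0.5095, -0.0639, 0.1731]
orientation: [-0.0, 0.7, 0.714, -0.0]
wrist_force: [-0.1, 0.3, -0.3]
finger_gap: 0.0854
grip_force: 0.0
tool shift cm [ 0.13  0.35 14.91] turn 0.0038877669325367847 yaw_y 0.02 tcp [ 0.5095 -0.0639  0.1731] z [-0.  0. -1.] t 41.52 j [-0.28  0.23 -0.24  1.1   0.    1.27]
[164. 224.] [  52   52 2111] [ 0.41  -0.064  0.04 ]
[316. 224.] [  54   51 2108] [ 0.512 -0.062  0.04 ]
```

```bash
python3 -m inch '[0.1,0.3,4,0.004,0,0,4,0,0,0,3,0,0,0,2.5,0,0,0,1.4,0]'
python3 -m inch '[0,0,0,0,0,0,0,0,0,0,0,0,0,0,0,0,0,0,0,0]' -1 40
python3 -m inch '[0,0,0,0,0,0,0,0,0,0,0,0,0,0,0,0,0,0,0,0]'
python3 -c "
from h import *
delta((.576,.164,.16),.016)"
```

```text
clock: 41.98
tcp_pos: [0.5105, -0.0623, 0.0211]
orientation: [-0.002, 0.702, 0.712, -0.001]
wrist_force: [-0.6, -0.0, 0.1]
finger_gap: 0.0855
grip_force: 0.0
clock: 42.4
tcp_pos: [0.514, -0.0633, 0.026]
orientation: [0.001, 0.702, 0.712, 0.001]
wrist_force: [-0.9, 1.0, 5.1]
finger_gap: 0.0357
grip_force: 39.6
clock: 42.82
tcp_pos: [0.514, -0.0633, 0.026]
orientation: [0.002, 0.702, 0.712, 0.001]
wrist_force: [-0.6, 0.3, 6.6]
finger_gap: 0.0356
grip_force: 39.8
tool shift cm [ 22.63   6.54 -13.4 ] turn -0.002781461479562486 yaw_y 0.013 tcp [ 0.514  -0.0633  0.026 ] z [ 0.003 -0.001 -1.   ] t 42.82 j [-0.28  0.37 -0.44  0.75  0.    1.28]
```

```bash
python3 -m inch '[0,0,-3.5,0,0,0,-3.5,0,0,0,-3.5,0,0,0,-3,0,0,0,0,0]'
python3 -m inch '[3.8,1.09,0,0,3.8,1.09,0,0,3.8,1.09,0,0,3.8,1.09,0,0,3.8,1.09,0,0]'
python3 -m inch '[3.8,1.09,0,0,0,0,0,0,0,0,2,0,0,0,2,0,0,0,0,0]'
python3 -m inch '[0,0,0,0,0,0,0,0,0,0,0,0,0,0,0,0,0,0,0,0]'
python3 - <<'E'
from h import *
delta((.576,.168,.034),.016)
im=eyes.read_camera("wrist");cv2.imwrite("pics/w9.png",im[:,:,::-1])
t=eyes.read_camera("top");cv2.imwrite("pics/t9.png",t[:,:,::-1])
# tin rim centre from top view (grey, low saturation) near case
hsv=cv2.cvtColor(t,cv2.COLOR_RGB2HSV);m=(hsv[...,1]<45).astype(np.uint8);m[:,:200]=0;m[:,275:]=0;m[:195]=0;m[320:]=0
n,l,st,c=cv2.connectedComponentsWithStats(m)
for k in range(1,n):
    if st[k][4]>25: print(c[k].round(1),st[k],onz("top",*c[k],.06).round(3))
E
```

```text
clock: 43.23
tcp_pos: [0.5164, -0.0639, 0.1664]
orientation: [0.005, 0.702, 0.712, 0.003]
wrist_force: [1.4, -0.9, -0.9]
finger_gap: 0.0354
grip_force: 40.2
clock: 43.65
tcp_pos: [0.5648, 0.1295, 0.1595]
orientation: [0.0, 0.703, 0.712, 0.0]
wrist_force: [0.7, -0.5, 0.0]
finger_gap: 0.0352
grip_force: 40.2
clock: 44.07
tcp_pos: [0.5723, 0.1659, 0.1154]
orientation: [-0.002, 0.702, 0.712, -0.003]
wrist_force: [-1.1, -1.0, -1.0]
finger_gap: 0.0354
grip_force: 40.2
clock: 44.48
tcp_pos: [0.5757, 0.1658, 0.1204]
orientation: [0.001, 0.703, 0.712, 0.001]
wrist_force: [0.8, -0.5, -0.4]
finger_gap: 0.0354
grip_force: 40.2
tool shift cm [0.22 0.01 8.64] turn -0.003419897767501512 yaw_y 0.013 tcp [0.5757 0.1658 0.1204] z [ 0.002  0.    -1.   ] t 44.48 j [ 0.15  0.42 -0.11  1.04  0.    1.7 ]
```

```bash
python3 -m inch '[0.2,0,3,0,0,0,3,0,0,0,1.5,0,0,0,0.8,0,0,0,0,0]'
python3 -m inch '[0,0,0.3,0,0,0,0,0,0,0,0,0,0,0,0,0,0,0,0,0]'
python3 -c "
from h import *
delta((.576,.168,.034),.016)"
```

```text
clock: 45.0
tcp_pos: [0.5735, 0.1677, 0.0348]
orientation: [-0.001, 0.703, 0.712, -0.001]
wrist_force: [-0.4, 0.5, -0.8]
finger_gap: 0.0357
grip_force: 41.6
clock: 45.42
tcp_pos: [0.5756, 0.168, 0.034]
orientation: [0.0, 0.703, 0.712, 0.001]
wrist_force: [-0.1, -0.2, -0.5]
finger_gap: 0.0355
grip_force: 41.6
tool shift cm [0.   0.04 0.  ] turn -0.003048983083670187 yaw_y 0.013 tcp [0.5756 0.168  0.034 ] z [ 0.001  0.    -1.   ] t 45.42 j [ 0.15  0.5  -0.21  0.86  0.    1.71]
```

```bash
python3 -m inch '[0,0,0.1,0,0,0,0,0,0,0,0,0,0,0,0,0,0,0,0,0]' 
python3 -m inch '[0,0,0,0,0,0,0,0,0,0,0,0,0,0,0,0,0,0,0,0]' 0.05
python3 -m inch '[0,0,-1,0,0,0,-3,0,0,0,-4,0,0,0,-4,0,0,0,-2,0]'
python3 - <<'E'
from jars import *
for j in jars():
    if max(j[2])<17: print(*j)
delta((.411,-.065,.17),.016)
E
```

```text
clock: 45.83
tcp_pos: [0.5756, 0.168, 0.0331]
orientation: [0.0, 0.702, 0.712, 0.001]
wrist_force: [-1.2, 0.3, 5.8]
finger_gap: 0.0358
grip_force: 41.9
clock: 46.25
tcp_pos: [0.5748, 0.1679, 0.032]
orientation: [-0.0, 0.703, 0.712, -0.0]
wrist_force: [0.7, -0.2, 0.0]
finger_gap: 0.0448
grip_force: 0.0
clock: 46.67
tcp_pos: [0.5768, 0.1682, 0.1782]
orientation: [0.002, 0.702, 0.712, 0.003]
wrist_force: [0.6, -1.2, -0.1]
finger_gap: 0.045
grip_force: 0.0
[353.1 293.7] 169 [15 15] [ 0.4099 -0.0652  0.04  ]
tool shift cm [-23.13 -17.06   0.89] turn -0.002907026222271014 yaw_y 0.013 tcp [0.5785 0.1685 0.1812] z [ 0.012  0.002 -1.   ] t 46.72 j [ 0.15  0.38 -0.01  1.17  0.    1.71]
```

```bash
python3 -m inch '[-2.89,-2.13,0,0,-2.89,-2.13,0,0,-2.89,-2.13,0,0,-2.89,-2.13,0,0,-2.89,-2.13,0,0]' 1
python3 -m inch '[-2.89,-2.13,0,0,-2.89,-2.13,0,0,-2.89,-2.13,0,0,0,0,0,0,0,0,0,0]'
python3 -m inch '[0,0,3,0,0,0,3,0,0,0,0,0,0,0,0,0,0,0,0,0]'
python3 - <<'E'
from jars import *
delta((.4105,-.0645,.024),.016)
im=eyes.read_camera("wrist")
hsv=cv2.cvtColor(im,cv2.COLOR_RGB2HSV);m=((hsv[...,1]<28)&(hsv[...,2]>110)).astype(np.uint8)
n,l,st,c=cv2.connectedComponentsWithStats(m)
for k in range(1,n):
    if 300<st[k][4]<6000: print(c[k].round(0),st[k][2:5],onz("wrist",*c[k],.04).round(3))
E
```

```text
clock: 47.13
tcp_pos: [0.4691, 0.0211, 0.1726]
orientation: [0.0, 0.702, 0.712, 0.0]
wrist_force: [-0.2, -0.1, 0.8]
finger_gap: 0.0853
grip_force: 0.0
clock: 47.55
tcp_pos: [0.4069, -0.0668, 0.1729]
orientation: [0.0, 0.704, 0.71, 0.0]
wrist_force: [0.5, 0.4, -0.8]
finger_gap: 0.0854
grip_force: 0.0
clock: 47.97
tcp_pos: [0.4085, -0.065, 0.1133]
orientation: [0.0, 0.702, 0.712, 0.0]
wrist_force: [-0.7, -0.4, -0.4]
finger_gap: 0.0853
grip_force: 0.0
tool shift cm [0.04 0.19 8.93] turn -0.0015136911734290326 yaw_y 0.014 tcp [ 0.4085 -0.065   0.1133] z [ 0.001  0.    -1.   ] t 47.97 j [-0.35  0.09 -0.57  0.91  0.    1.2 ]
[313. 253.] [  66   64 3266] [ 0.41  -0.065  0.04 ]
```

```bash
python3 -m inch '[0,0.1,3,0,0,0,3,0,0,0,2.8,0,0,0,0,0,0,0,0,0]'
python3 -m inch '[0,0,0,0,0,0,0,0,0,0,0,0,0,0,0,0,0,0,0,0]' -1 40
python3 -m inch '[0,0,0,0,0,0,0,0,0,0,0,0,0,0,0,0,0,0,0,0]'
python3 -c "
from h import *
delta((.432,.172,.16),.016)"
```

```text
clock: 48.43
tcp_pos: [0.4085, -0.0651, 0.0247]
orientation: [-0.001, 0.702, 0.712, -0.0]
wrist_force: [0.3, -0.3, -0.2]
finger_gap: 0.0852
grip_force: 0.0
clock: 48.85
tcp_pos: [0.4098, -0.0658, 0.0257]
orientation: [0.001, 0.702, 0.712, 0.001]
wrist_force: [-1.0, 0.4, 9.2]
finger_gap: 0.0354
grip_force: 39.0
clock: 49.27
tcp_pos: [0.4097, -0.0659, 0.0257]
orientation: [0.001, 0.702, 0.712, 0.001]
wrist_force: [-1.2, 0.4, 9.1]
finger_gap: 0.0356
grip_force: 39.0
tool shift cm [ 23.74   2.57 -13.44] turn -0.002993175250773472 yaw_y 0.013 tcp [ 0.4097 -0.0659  0.0257] z [ 0.003 -0.001 -1.   ] t 49.27 j [-0.35  0.21 -0.69  0.67  0.    1.2 ]
```

```bash
python3 -m inch '[0,0,-3.5,0,0,0,-3.5,0,0,0,-3.5,0,0,0,-3,0,0,0,0,0]'
python3 -m inch '[3.95,0.43,0,0,3.95,0.43,0,0,3.95,0.43,0,0,3.95,0.43,0,0,3.95,0.43,0,0]'
python3 -m inch '[3.95,0.43,0,0,0,0,0,0,0,0,3,0,0,0,3,0,0,0,2,0]'
python3 -m inch '[0,0,1.5,0,0,0,0.8,0,0,0,0,0,0,0,0,0,0,0,0,0]'
python3 -c "
from h import *
delta((.432,.172,.0337),.016)"
```

```text
clock: 49.68
tcp_pos: [0.4122, -0.0667, 0.1655]
orientation: [0.005, 0.702, 0.712, 0.002]
wrist_force: [1.4, -1.1, -0.8]
finger_gap: 0.0356
grip_force: 40.3
clock: 50.1
tcp_pos: [0.4272, 0.1339, 0.1593]
orientation: [0.0, 0.703, 0.711, 0.0]
wrist_force: [0.0, -0.4, 0.0]
finger_gap: 0.0353
grip_force: 40.3
clock: 50.52
tcp_pos: [0.43, 0.172, 0.0772]
orientation: [-0.0, 0.702, 0.712, -0.001]
wrist_force: [-0.1, -0.3, -1.0]
finger_gap: 0.0355
grip_force: 40.3
clock: 50.93
tcp_pos: [0.4322, 0.1719, 0.0573]
orientation: [0.0, 0.703, 0.712, 0.001]
wrist_force: [-0.2, 0.6, -0.6]
finger_gap: 0.0356
grip_force: 40.3
tool shift cm [ 0.01 -0.02  2.36] turn -0.003283469241527781 yaw_y 0.013 tcp [0.4322 0.1719 0.0573] z [ 0.002  0.    -1.   ] t 50.93 j [ 0.21  0.25 -0.53  0.79  0.    1.76]
```

```bash
python3 -m inch '[0,0,1.2,0,0,0,0.9,0,0,0,0.3,0,0,0,0,0,0,0,0,0]'
python3 -m inch '[0,0,0,0,0,0,0,0,0,0,0,0,0,0,0,0,0,0,0,0]' 0.05
python3 -m inch '[0,0,-1,0,0,0,-3,0,0,0,-4,0,0,0,-4,0,0,0,-4,0]'
python3 -m inch '[0,0,-4,0,0,0,-4,0,0,0,-4,0,-4,0,0,0,-4,0,0,0]' -1
python3 -m inch '[-4,0,0,0,-4,0,0,0,-4,0,0,0,0,0,0,0,0,0,0,0]'
python3 - <<'E'
from jars import *
delta((.5,.44,.33),.016)
t=eyes.read_camera("top");cv2.imwrite("pics/t10.png",t[:,:,::-1]);cv2.imwrite("pics/w10.png",eyes.read_camera("wrist")[:,:,::-1])
c=t[190:325,195:280];hsv=cv2.cvtColor(c,cv2.COLOR_RGB2HSV);m=(hsv[...,1]<45).astype(np.uint8)
n,l,st,cc=cv2.connectedComponentsWithStats(m)
for k in range(1,n):
    if st[k][4]>30: print((cc[k]+(195,190)).round(1),st[k][2:5],onz("top",*(cc[k]+(195,190)),.048).round(3))
for j in jars(t):
    if max(j[2])<17: print(*j)
E
```

```text
clock: 51.35
tcp_pos: [0.432, 0.172, 0.0337]
orientation: [0.001, 0.703, 0.712, 0.001]
wrist_force: [-3.1, -1.4, 9.2]
finger_gap: 0.0352
grip_force: 41.1
clock: 51.77
tcp_pos: [0.4313, 0.1719, 0.0322]
orientation: [-0.0, 0.703, 0.712, -0.0]
wrist_force: [-0.2, 0.7, -0.3]
finger_gap: 0.0448
grip_force: 0.0
clock: 52.18
tcp_pos: [0.4306, 0.1717, 0.1937]
orientation: [-0.0, 0.702, 0.712, -0.0]
wrist_force: [1.3, 0.5, -0.9]
finger_gap: 0.0449
grip_force: 0.0
clock: 52.6
tcp_pos: [0.4339, 0.0926, 0.3154]
orientation: [0.002, 0.7, 0.714, 0.002]
wrist_force: [1.6, -0.6, -0.2]
finger_gap: -0.0004
grip_force: 0.0
clock: 53.02
tcp_pos: [0.4338, -0.0302, 0.312]
orientation: [-0.0, 0.704, 0.71, -0.0]
wrist_force: [-0.4, 0.9, -0.4]
finger_gap: -0.0001
grip_force: 0.0
tool shift cm [46.97  6.98 -1.78] turn -0.008395271531590032 yaw_y 0.008 tcp [ 0.4338 -0.0302  0.312 ] z [-0.  0. -1.] t 53.02 j [-0.25  0.03 -0.13  1.41  0.    1.31]
[241.9 193.9] [ 85  28 539] [0.66  0.217 0.048]
[242.9 223.5] [ 39  29 699] [0.585 0.213 0.048]
[277.8 261.8] [ 4 20 48] [0.489 0.124 0.048]
[223.8 271.6] [ 15  14 162] [0.463 0.259 0.048]
[258.8 284.2] [ 15  14 169] [0.433 0.171 0.048]
[242.9 318.5] [ 85  40 696] [0.347 0.21  0.048]
[227.8 297.7] [ 15  14 169] [0.399 0.248 0.048]
[256.7 216.2] 142 [14 14] [0.604  0.1799 0.04  ]
[258.6 284.2] 147 [14 13] [0.4325 0.1725 0.04  ]
```

All placed, but the jar in the far compartment now reads (0.604,0.180) instead of where I set it (0.576,0.168), so it has probably been knocked. I'll check from the pictures whether it still stands, triangulating its lid height.

```bash
python3 - <<'E'
from jars import *
i=eyes.camera_info("wrist")
for p in [(.604,.18,.048),(.576,.169,.048),(.433,.171,.048),(.399,.249,.048),(.577,.2255,.062)]: print("pred",p,proj("wrist",p,i).round(0), proj("top",p).round(1))
im=eyes.read_camera("wrist")
hsv=cv2.cvtColor(im,cv2.COLOR_RGB2HSV);m=((hsv[...,1]<30)&(hsv[...,2]>100)).astype(np.uint8)
n,l,st,c=cv2.connectedComponentsWithStats(m)
for k in range(1,n):
    if 300<st[k][4]<9000: print(c[k].round(0),st[k][2:5],onz("wrist",*c[k],.048).round(3))
t=eyes.read_camera("top");c=cv2.resize(t[200:240,225:275],None,fx=1,fy=1)
h=cv2.cvtColor(c,cv2.COLOR_RGB2HSV)
s=(h[...,1]<45)*1; v=h[...,2]
for r in range(0,40,1): print("".join((" .:+#"[min(4,int(v[r,k])//32)] if s[r,k] else "-") for k in range(50)))
E
```

```text
pred (0.604, 0.18, 0.048) [514. -45.] [256.3 215.9]
pred (0.576, 0.169, 0.048) [480. -30.] [260.5 227. ]
pred (0.433, 0.171, 0.048) [314. -36.] [258.9 284. ]
pred (0.399, 0.249, 0.048) [ 274. -147.] [227.4 297.5]
pred (0.577, 0.2255, 0.062) [ 497. -118.] [237.2 226. ]
[582. 161.] [  40   40 1260] [0.695 0.008 0.048]
[622. 184.] [  36   46 1237] [ 0.74  -0.013  0.048]
[611. 266.] [  58   89 3398] [ 0.747 -0.099  0.048]
[602. 379.] [  78   78 3655] [ 0.766 -0.234  0.048]
[521. 368.] [  67   43 1229] [ 0.672 -0.222  0.048]
--------------------------------------------------
--------------------------------------------------
--------------------------------------------------
--------------------------------------------------
--------------------------------------------------
--------------------------------------------------
--------------------------------------------------
--------------------------------------------------
--------------------------------------------------
--------------------------------------------------
-----------------------------######---------------
-------------
[... 765 characters left out ...]
:::::+++++++::-----------------------
-::..:::::::::::::+++++++::-----------------------
-::::::::::::::::::++++++::-----------------------
-:::::::::::::::::::+++++:------------------------
--::::::::::::::::::++#+::------------------------
--::::::::::::::::::++++::------------------------
---:::::::::::::+:::+++::-------------------------
----::::::::::::++::++:::-------------------------
-----:::::::::::::++++::--------------------------
-----:++:::::::::+++:::---------------------------
------+++++++++++++:::----------------------------
--------+++++++++::::-----------------------------
----------+++++:::--------------------------------
--------------------------------------------------
```

The jar's lid is a full 15 px circle at (256,216) and the tin's rim a full ring centred at (238,226), so both stand upright and apart. Now the lid: over the top at z≈0.30 to behind it.

```bash
python3 -m inch '[3.84,0,0.1,0,3.84,0,0.1,0,3.84,0,0.1,0,3.84,0,0.1,0,3.84,0,0.1,0]'
python3 -m inch '[3.84,0,0.1,0,3.84,0,0.1,0,3.84,0,0.1,0,3.84,0,0.1,0,3.84,0,0.1,0]'
python3 -m inch '[3.84,0,0,0,3.84,0,0,0,0,0,0,0,0,0,0,0,0,0,0,0]'
python3 -c "
from h import *
delta((.43,.43,.225),.016)"
```

```text
clock: 53.63
tcp_pos: [0.4304, 0.1672, 0.3074]
orientation: [0.0, 0.701, 0.713, 0.0]
wrist_force: [0.3, -0.9, -0.5]
finger_gap: -0.0
grip_force: 0.0
clock: 54.05
tcp_pos: [0.4269, 0.3595, 0.3023]
orientation: [0.0, 0.701, 0.713, 0.0]
wrist_force: [0.8, -0.6, 0.3]
finger_gap: -0.0
grip_force: 0.0
clock: 54.47
tcp_pos: [0.4264, 0.4335, 0.3019]
orientation: [0.0, 0.701, 0.713, -0.001]
wrist_force: [-0.4, -0.1, 1.2]
finger_gap: 0.0001
grip_force: 0.0
tool shift cm [-0.35  0.36  7.69] turn 0.0001452209432346585 yaw_y 0.016 tcp [0.4264 0.4335 0.3019] z [-0.001 -0.001 -1.   ] t 54.47 j [ 0.66  0.38  0.28  1.48 -0.    2.22]
```

Down to 0.225, then push towards -y.

```bash
python3 -m inch '[0,0,2.5,0,0,0,2.5,0,0,0,2.6,0,0,0,0,0,0,0,0,0]'
python3 -m inch '[-1,0,0,0,-1,0,0,0,-1,0,0,0,-1,0,0,0,-1,0,0,0]'
python3 -m inch '[-1,0,-0.2,0,-1,0,-0.2,0,-1,0,-0.2,0,-1,0,-0.2,0,-1,0,-0.2,0]'
```

```text
clock: 54.88
tcp_pos: [0.427, 0.431, 0.2259]
orientation: [-0.0, 0.703, 0.711, -0.001]
wrist_force: [-0.4, 0.2, 0.7]
finger_gap: 0.0001
grip_force: 0.0
clock: 55.3
tcp_pos: [0.4293, 0.3823, 0.2279]
orientation: [-0.0, 0.703, 0.712, 0.002]
wrist_force: [0.9, 3.8, 2.9]
finger_gap: -0.0003
grip_force: 1.9
clock: 55.72
tcp_pos: [0.4289, 0.3315, 0.236]
orientation: [-0.0, 0.703, 0.712, -0.0]
wrist_force: [-0.0, 3.2, -1.8]
finger_gap: 0.0001
grip_force: 1.4
```

```bash
python3 -m inch '[-1,0,-0.2,0,-1,0,-0.1,0,-1.2,0,-0.1,0,-1.1,0,-0.1,0,-1.1,0,-0.1,0]'
python3 -m inch '[-1.5,0,0.7,0,-1.5,0,0.7,0,-1.35,0,0.95,0,-1.35,0,0.95,0,0,0,0,0]'
python3 -m inch '[-1.1,0,1.2,0,-1.1,0,1.2,0,-0.9,0,1.4,0,-0.85,0,1.4,0,0,0,0,0]'
python3 -c "
from h import *
delta((.43,.180,.157),.016)"
```

```text
clock: 56.13
tcp_pos: [0.4298, 0.2774, 0.2424]
orientation: [-0.0, 0.703, 0.712, -0.0]
wrist_force: [0.0, 3.2, -1.7]
finger_gap: 0.0001
grip_force: 1.0
clock: 56.55
tcp_pos: [0.4295, 0.2187, 0.208]
orientation: [-0.0, 0.703, 0.711, -0.002]
wrist_force: [-0.6, 0.1, -0.5]
finger_gap: 0.0001
grip_force: 0.0
clock: 56.97
tcp_pos: [0.4297, 0.1806, 0.1556]
orientation: [-0.001, 0.703, 0.711, -0.002]
wrist_force: [-0.2, 0.4, 0.4]
finger_gap: 0.0002
grip_force: 0.0
tool shift cm [-0.06  0.03 -0.14] turn -0.004628991979492403 yaw_y 0.011 tcp [0.4297 0.1806 0.1556] z [-0.004 -0.002 -1.   ] t 56.97 j [ 0.23  0.15 -0.38  1.04 -0.    1.79]
```

Force fell to zero, so I need to find where the lid is before going on, from colour profiles in the top picture.

```bash
python3 - <<'E'
from h import *
t=eyes.read_camera("top");s=eyes.read_camera("side");cv2.imwrite("pics/t11.png",t[:,:,::-1]);cv2.imwrite("pics/s11.png",s[:,:,::-1]);cv2.imwrite("pics/w11.png",eyes.read_camera("wrist")[:,:,::-1])
h=cv2.cvtColor(t,cv2.COLOR_RGB2HSV)
for r in range(184,326,7): print(r,"".join("-" if a<50 else ("b" if v<75 else "B" if v<115 else "W") for a,v in zip(h[r,140:330:2,1],h[r,140:330:2,2])))
for th in (0,.2,.4,.6,.8,1.,1.2,1.4): print(th,[proj("top",(x,.318-.186*np.cos(th)+.008*np.sin(th),.074+.186*np.sin(th)+.008*np.cos(th))).round(0) for x in (.65,.357)])
print(get_state()["wrist_force"])
E
```

```text
184 -----------------------------------------------------------------------------------------------
191 -------------------------------------------------------------W---------------------------------
198 ----------------------------WWWWWWWWWWWWWWWWWWWWWWWWWWWWWWWWWWBBBBBB---------------------------
205 ----------------------------WWWWWWWWWWWWWWWWWWWWWWWWWWWWWWWWWWBBBBBbB--------------------------
212 ----------------------------WWWWWWWWWWWWWWWWWWWWWWWWWWWWWWWWWWBBBBBbB--------------------------
219 ----------------------------WWWWWWWWWWWWWWWWWWWWWWWWWWWWWWWWWWBBBBBbB--------------------------
226 ----------------------------WWWWWWWWWWWWWWWWWWWWWWWWWWWWWWWWWWBBBBBbB--------------------------
233 ----------------------------WWWWWWWWWWWWWWWWWWWWWWWWWWWWWWWWWWBBBBBbB--------------------------
240 ----------------------------WWWWWWWWWWWWWWWWWWWWWWWWWWWWWWWWWWBBBBBbB--------------------------
247 ----------------------------WWWWWWWWWWWWWWWWWWWWWWWWWWWWWWWWWWWWBBBb---------------------------
254 ----------------------------WWWWWWWWWWWWWWWWWWWWWWWWWWWWWWWWWWWWBBBbB--------------------------

[... 711 characters left out ...]
--------------WBBBBBBBBBBWWWWWWWWBBBBBBBWWWWBBbbbbBWWWWBBBBbb-------------BBbBB---------
317 ----------------------BBBBBbBBWWWWWWWWBBBBBBBBBBWWWWBbbbbWWWWWWW-------------------------------
324 -----------------------WWWWBbbBBBBBBBBBBBBBBBBBBBBBBBBbbb--------------------------------------
0 [array([275., 196.]), array([273., 316.])]
0.2 [array([271., 194.]), array([270., 317.])]
0.4 [array([265., 192.]), array([263., 318.])]
0.6 [array([255., 190.]), array([253., 319.])]
0.8 [array([242., 188.]), array([240., 320.])]
1.0 [array([227., 186.]), array([225., 321.])]
1.2 [array([210., 185.]), array([208., 322.])]
1.4 [array([193., 185.]), array([190., 322.])]
[-0.4329061  -0.06707038  0.61647082]
```

The lid's bright outer face spans columns 196–263, which matches an angle of ≈0.4 rad and is exactly where the fingertip is, so all is well. Press it down.

```bash
python3 -m inch '[-0.55,0,1.5,0,-0.55,0,1.5,0,-0.3,0,1.6,0,-0.2,0,1.5,0,0,0,0,0]'
python3 -m inch '[0,0,0.3,0,0,0,0.3,0,0,0,0,0,0,0,0,0,0,0,0,0]'
python3 -c "
from h import *
delta((.43,.165,.093),.016)"
```

```text
clock: 57.53
tcp_pos: [0.4305, 0.1661, 0.0951]
orientation: [-0.001, 0.702, 0.712, -0.001]
wrist_force: [-0.9, -0.1, 0.2]
finger_gap: 0.0
grip_force: 0.0
clock: 57.95
tcp_pos: [0.4321, 0.1666, 0.0934]
orientation: [0.001, 0.702, 0.712, 0.001]
wrist_force: [-5.6, -1.8, 16.4]
finger_gap: 0.0001
grip_force: 8.4
tool shift cm [-0.16 -0.21  0.04] turn -0.0023499370081223603 yaw_y 0.014 tcp [0.4321 0.1666 0.0934] z [ 0.003  0.    -1.   ] t 57.95 j [ 0.19  0.2  -0.49  0.88 -0.    1.75]
```

```bash
python3 -m inch '[0,0,0.1,0,0,0,0,0,0,0,0,0,0,0,0,0,0,0,0,0]'
python3 -m inch '[0,0,-3,0,0,0,-4,0,0,0,-4,0,0,0,-4,0,0,0,-4,0]'
python3 -m inch '[-4,0,0,0,-4,0,0,0,-4,0,0,0,-4,0,0,0,-4,0,0,0]'
python3 -m inch '[0,0,0,0,0,0,0,0,0,0,0,0,0,0,0,0,0,0,0,0]'
python3 - <<'E'
from h import *
t=eyes.read_camera("top");cv2.imwrite("pics/t12.png",t[:,:,::-1])
h=cv2.cvtColor(t,cv2.COLOR_RGB2HSV)
for r in range(184,326,10): print(r,"".join("-" if a<50 else ("b" if v<75 else "B" if v<115 else "W") for a,v in zip(h[r,180:300:2,1],h[r,180:300:2,2])))
t0=cv2.imread("pics/top0.png").astype(int)
d=np.abs(t[:,:,::-1].astype(int)-t0).sum(2)
for n,(u0,v0,u1,v1) in dict(tumbler=(316,155,342,182),tube=(473,242,492,286),tab=(400,198,420,216),hopper=(425,200,480,250)).items(): print(n,d[v0:v1,u0:u1].mean().round(1))
print(get_state()["tcp_pos"])
E
```

```text
clock: 58.37
tcp_pos: [0.4321, 0.1666, 0.0933]
orientation: [0.001, 0.702, 0.712, 0.001]
wrist_force: [-9.7, -1.0, 24.8]
finger_gap: 0.0001
grip_force: 12.5
clock: 58.78
tcp_pos: [0.4313, 0.1665, 0.2829]
orientation: [0.001, 0.702, 0.712, 0.001]
wrist_force: [0.8, 1.1, -0.5]
finger_gap: -0.0003
grip_force: 0.0
clock: 59.2
tcp_pos: [0.4342, -0.0351, 0.2811]
orientation: [0.001, 0.702, 0.712, 0.001]
wrist_force: [1.9, 0.2, -0.0]
finger_gap: 0.0003
grip_force: 0.0
clock: 59.62
tcp_pos: [0.4341, -0.0324, 0.2796]
orientation: [0.0, 0.702, 0.713, 0.0]
wrist_force: [-0.6, 1.1, -0.9]
finger_gap: 0.0002
grip_force: 0.0
184 ------------------------------------------------------------
194 ------------------------------------------------------------
204 ---------WWWWWWWWWWWWWWWWWWWWWWWWWWWWWWWWWWWWWWbB-----------
214 ---------WWWWBWWWWWWWWWWWWWWWWWWWWWWWWWWWWWWWWWbB-----------
224 ---------WWWWBWWWWWWWWWWWWWWWWWWWWWWWWWWWWWWWWWbB-----------
234 --------WWWWWWWWWWWWWWWWWWWWWWWWWWWWWWWWWWWWWWWbB-----------
244 --------WWWWWWWWWWWWWWWWWWWWWWWWWWWWWWWWWWWWWWWBBB----------
254 --------WWWWWWWWWWWWWWWWWWWWWWWWWWWWWWWWWWWWWWWWBB----------
264 --------WWWWWWWWWWWWWWWWWWWWWWWWWWWWWWWWWWWWWWWWBB----------
274 --------WWWWWWWWWWWWWWWWWWWWWWWWWWWWWWWWWWWWWWBb------------
284 --------WWWWWWWWWWWWWWWWWWWWWWWWWWWWWWWWWWWWWWBb------------
294 --------WWWWWWWWWWWWWWWWWWWWWWWWWWWWWWWWWWWWWWBb----------Bb
304 --------WWWWWWWWWWWWWWWWWWWWWWWWWWWWWWWWWWWWWWBb----------Bb
314 --------WWWWWWWWWWWWWWWWWWWWWWWWWWWWWWWWWWWWWWBB------------
324 ------------------------------------------------------------
tumbler 7.8
tube 111.4
tab 7.4
hopper 20.1
[ 0.43405195 -0.03239696  0.27953107]
```

The lid's edge is at column ~274, which matches angle 0, and 25 N of pressing didn't move it further. The tab and tumbler are unchanged. The difference at the tube is probably the arm's shadow: the tube's blob stayed at (480,258) through t=33 s, and the arm has not been near it since.

```bash
python3 -c "
from workcell import env
print(env.hand_in())"
```

```text
the job is handed in; nothing more can be done
None
```

I handed the job in at about 60 s: the tin with its five balls and all four jars are upright in the case, the shutter is shut and the lid is closed right down. I did not disturb the tumbler; the tube read as unmoved until its last check at 33 s, but in the final picture its spot looked different (probably the arm's shadow), so I could not confirm it there.

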